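# Load and lock the tube cradle

## Robot

A 6-joint arm with a two-finger parallel gripper is mounted at the origin on a cart in front of the work surface, level with it; the furniture and walls round the work are solid. World frame = base frame: x ahead of the robot, y to its left, z up, the work surface at z = 0. Lengths are in m, angles in rad, forces in N, time in s.
With the tool pointing down it reaches from about 0.25 to 0.775 m from the base axis. Payload 4 kg.
Tool frame: the origin (TCP) lies at the very end of the fingers, on their centre line; the grasp point (between the pads) lies 19 mm behind it (robot.hold_point_z is the distance from the TCP to the grasp point, in m); z points along the fingers, y is the line along which they close (so a half turn about z gives the same grasp; the last joint's range is limited). The gripper opens to 94 mm and grips with 3 to 60 N. Pads are 16 mm wide; open, the fingers measure 119 mm over their backs; the gripper's body (75 mm by 177 mm) begins 78 mm behind the grasp point.
Start: joints at [-1.308, 0.087, 1.371, -0, 1.684, -0.103], TCP at [0.197, -0.514, 0.206] pointing down, gripper open.
Joint ranges: [-3.1, 3.1], [-0.76, 2.03], [0.27, 2.55], [-1.08, 4.22], [0.17, 2.65], [-2.57, 2.57]. Speed limits (rad/s): [2.79, 2.79, 3.14, 3.14, 3.14, 3.14].

## Interface

Orientations are given as [roll, pitch, yaw] about the fixed x, y, z axes, in that order (R = Rz(yaw) Ry(pitch) Rx(roll)).
In Python, from bench import robot gives the robot as it stands.
- The arm moves only by the tool carry_out, never from a script. Its argument "steps" is a list of rows, each a list of 3 entries, a list of its own where there are three numbers: the shift along the tool's x, y, z in m, then the turn about the tool's z in units of 10 degrees (1.0 is 10 degrees), then the closure, from -1 (fully open) to 1 (shut). In form: [[[tx, ty, tz], roll, jaw], ...]. A call has 1 to 10 rows; each row is the pose to reach, as a shift and turn from the pose commanded when the call began, along the tool's axes at that moment; what a row does not reach only later rows make up. A row lasts 1/8 s, in which the tool goes at most 62.5 mm and 10.7 degrees, less where a joint would pass 70% of its speed; a pose out of reach is approached as far as the arm can. A call with a gripper value outside its range is refused whole. The fingers move at their own pace and stop on an object; the grip force is fixed at half the most. Time passes only in rows, so rows that repeat a pose let the fingers close. It gives the time, the measured TCP pose, the force, the opening and the grip force at its end, in the units of the state.
- robot.get_obs(): the state, without advancing time (a new reading comes with each control period).
- robot.snapshot(name): name is "side" or "top" or "wrist"; returns a dict with "image" (400x640x3 uint8, red, green, blue), "z_map" (400x640 float32, m along the optical axis (not along the pixel's ray), 0 where there is no reading), "mtx" (3x3 intrinsics, pixels), "R" (3x3) and "t" (3): a world point X has camera coordinates R X + t. Camera axes: x right, y down, z forward; pixel columns grow to the right and rows downward; lengths in m; the calibration is good to about 2 mm. A picture is of the moment at which its call begins.
- robot.close_job(): hands the job in; it is judged then, once.
The state is a dict: "time": time; "joint_positions": joint angles; "qvel": joint speeds; "joint_torque": joint torques, N m; "tool_pos": TCP position; "ee_rot": TCP orientation; "wrist_force": force on the tool from outside, world axes, zero at the start; "wrist_torque": the same for the moment, N m; "width": finger opening in m; "finger_force": force on a finger pad.
Only numpy, scipy, OpenCV 4.12 (cv2) and the standard library are available. Lean on these libraries where they do the work, as an engineer would, in place of code of your own. Each camera call takes 0.05 s, during which the arm holds its last target. There are 200 camera calls.

## Task

Lay every sample tube from the bench in the tube cradle, each in a V-groove of its own and centred across both rails. Then swing the steel keeper arm over the tubes as far as it goes, run its square pivot nut clockwise with the fingers until it stops finger-tight, and tighten it with the open-ended wrench, clockwise, until it will turn no further. Finally lay the wrench flat on its black mat again, with the tubes still in their grooves and the other things on the bench left where they stand.

Things in the scene. Friction and masses are not known exactly. Their poses are not given: they have to be found in the camera images.
- cradle: Fixed aluminium and white plastic tube cradle, base 196 x 92 x 8 mm with a tongue at its far end. Origin on the bench under its middle groove; its own x runs along the row of grooves (away from the robot), y along the grooves, z up. Two white rails, 14 mm wide, at y = -35 and +35 mm, each with three 90 degree V-notches at x = -58, 0, +58 mm; rail tops 38 mm high; between the rails only the base (8 mm high). The keeper arm, seat and nut stand on a post at x = +165 mm.
- groove_near (a point): Where the centre of a tube lies when it is cradled in the groove that is nearest to the robot: half-way between the rails, 40 mm above the bench. Axes as the cradle's (groove along y).
- groove_middle (a point): Where the centre of a tube lies when it is cradled in the groove that is in the middle: half-way between the rails, 40 mm above the bench. Axes as the cradle's (groove along y).
- groove_far (a point): Where the centre of a tube lies when it is cradled in the groove that is farthest, next to the nut: half-way between the rails, 40 mm above the bench. Axes as the cradle's (groove along y).
- tube_1_mid (a point): White sample tube with a purple cap, one of up to three alike (some may be absent), lying on the bench right of the cradle: a cylinder 29 mm across and 112 mm long (the cap 34 mm across), 45 g. Point: the centre of the tube on its axis; z along the tube towards the cap. It may lie either way round in a groove. It rolls if pushed.
- tube_3_mid (a point): White sample tube with a purple cap, one of up to three alike (some may be absent), lying on the bench right of the cradle: a cylinder 29 mm across and 112 mm long (the cap 34 mm across), 45 g. Point: the centre of the tube on its axis; z along the tube towards the cap. It may lie either way round in a groove. It rolls if pushed.
- tube_9_mid (a point): White sample tube with a purple cap, one of up to three alike (some may be absent), lying on the bench right of the cradle: a cylinder 29 mm across and 112 mm long (the cap 34 mm across), 45 g. Point: the centre of the tube on its axis; z along the tube towards the cap. It may lie either way round in a groove. It rolls if pushed.
- keeper (a joint): Swing of the keeper arm about the upright pivot post, rad: 0 = wide open (arm 0.25 rad beyond the cradle's -y, towards its +x), 1.82 = its stop, closed (arm along the cradle's -x, over all three grooves). Grows clockwise seen from above; moves with about 0.06 N m and stays where it is left.
- keeper_post (a point): Middle of the black upright post on the keeper arm by which it is swung: 16 mm across, 22 mm high (67 to 89 mm above the bench; the point is at 78 mm), 85 mm from the pivot. The arm is flat steel, 22 mm wide, 243 mm long, its underside 60 mm and its top 67 mm above the bench (cradled tubes reach 57 mm).
- nut (a joint): Free running of the captive brass square nut on the pivot, rad, 0 to 4.2, growing clockwise seen from above (tightening); it starts between 0 and 0.8; light (0.04 N m) up to its stop at 4.2, which is finger-tight. The nut does not rise or sink.
- seat (a joint): Further turn of the nut beyond its finger-tight stop, rad, 0 to 0.6 (hard stop = fully tight), growing clockwise seen from above; needs 1.5 N m, too stiff for an ordinary finger grip, so done with the wrench (about 13 N at the middle of its handle). It stays where it is left.
- nut_mid (a point): Centre of the square nut, on its upright axis, 78 mm above the bench. Square, 28 mm across flats (39.6 mm across corners), from 69.5 to 87 mm above the bench, on a round flange 37 mm across (top at 69.5 mm). The axes turn with the nut: z up; x and y point square to the flats.
- mat: Black rubber mat, 270 x 85 x 3 mm, fixed flat on the bench at the right; origin at the centre of its underside, x along its length. The wrench starts on it.
- wrench: Open-ended steel wrench, 200 mm long, about 0.2 kg. Origin under the middle of its handle; x along the wrench towards the jaw, z up when it lies flat. Handle 132 mm long, 16 mm wide, 16 mm high; head 50.5 mm wide and 12 mm thick (2 to 14 mm above the underside). Its centre of mass is about 22 mm from the origin towards the jaw. Lying flat it is the same either face up.
- wrench_grip (a point): Middle of the wrench's handle, 8 mm above its underside; axes as the wrench's.
- wrench_jaw (a point): Centre of the wrench's jaw, 118 mm along x from the middle of the handle, where the centre of a nut sits. The jaw is open towards +x and right through up and down: two parallel inner faces 30.5 mm apart (at y = -15.25 and +15.25 mm, x from 102.5 to 135 mm), a floor 15.5 mm behind the jaw's centre, prongs 10 mm thick. It fits over the nut from above or from the side, with two opposite flats of the nut between the faces; play about 0.09 rad either way.
- dropper_1: Bystander: small dropper bottle, 25 mm across, 67 mm tall, standing at the front. Origin under its base. Leave it where it is.

How it is judged:
By the outcome, as a careful person would: the job done as asked, in the order asked, and still so for the second after the job is handed in, with the robot touching nothing.
Of tube_1, tube_3, tube_9 only 2 to 3 are there at a start; the rules pass over those that are not, and their reading is None.
At some moment in a run one of wrench may be knocked a few centimetres aside while the robot is not near it.
It also fails if it takes over 192 s, if anything falls off the work surface, if the arm or the gripper's body presses on something with over 40 N, if the wrist force passes 120 N, or if a joint passes its speed limit or range.

## Working session

There is one attempt and no reset: what is moved stays moved. The work goes in short steps, Python scripts to look and compute and a tool call to move; the robot and the scene stay as the last step left them, time stands still between calls to the robot, and variables do not carry over. Pictures are saved under pics/ and viewed, at most 14 in all, crops included, and the job is handed in when it is done.

Besides the shell and the picture viewer there is one more tool, called after "Emit:" by a JSON object that holds its "name" and its "arguments", one argument or row to a line. carry_out: Moves the arm, as the interface text tells. Its arguments: {"type":"object","properties":{"steps":{"type":"array","items":{"type":"array"}}},"required":["steps"]}

```bash
ls; mkdir -p pics; python3 - <<'E'
from bench import robot
import cv2,numpy as np
print(robot.get_obs())
for n in ["top","side"]:
    s=robot.snapshot(n); cv2.imwrite(f"pics/{n}0.png",s["image"][:,:,::-1]); np.savez(f"pics/{n}0.npz",**s)
    print(n,s["mtx"].tolist(),(-s["R"].T@s["t"]).tolist(),s["R"].tolist())
E
```

```text
pics
{'time': 0.0, 'joint_positions': array([-1.30810734e+00,  8.79576243e-02,  1.37222106e+00,  1.05202810e-05,
        1.68358826e+00, -1.03092538e-01]), 'qvel': array([-0.00036099,  0.00079396, -0.00035635,  0.00074369,  0.00021361,
       -0.00031952]), 'joint_torque': array([-4.66430320e-04, -3.40176809e+01, -3.02434373e+01,  7.19235744e-02,
        3.29166837e-02, -1.67183757e-04]), 'tool_pos': array([ 0.1965868 , -0.51309372,  0.20431958]), 'ee_rot': array([-3.13943098e+00, -2.34156868e-04,  3.65782443e-01]), 'wrist_force': array([ 0.06404522, -0.41331767, -0.25750343]), 'wrist_torque': array([-0.02724609,  0.04585231, -0.06977747]), 'finger_force': 0.0, 'width': 0.0939416393070645}
top [[445.59022813568885, 0.0, 319.238502342043], [0.0, 445.59022813568885, 201.5087268404735], [0.0, 0.0, 1.0]] [0.4308618876766707, -0.2057043955980813, 1.0997182289785137] [[-0.00500473913520918, -0.9996473528731218, 0.02607915796088168], [-0.9956723071192335, 0.0025612735862393476, -0.09289831383549987], [0.09279875765359741, -0.02643122720148546, -0.9953340046469691]]
side [[454.1238058985094, 0.0, 320.519358029563], [0.0, 454.1238058985094, 205.41262378680298], [0.0, 0.0, 1.0]] [0.3170855188256029, -0.9013091292628186, 0.6519408174692453] [[0.95986470799643, -0.27950266631354126, 0.02319486724578392], [-0.16206269715130778, -0.6202444088710808, -0.7674845636598868], [0.22890046862112762, 0.7329223238432464, -0.640647674371213]]
```

View pics/top0.png

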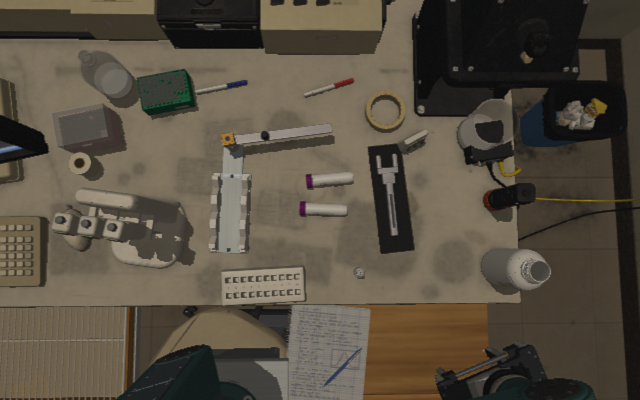

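View pics/side0.png

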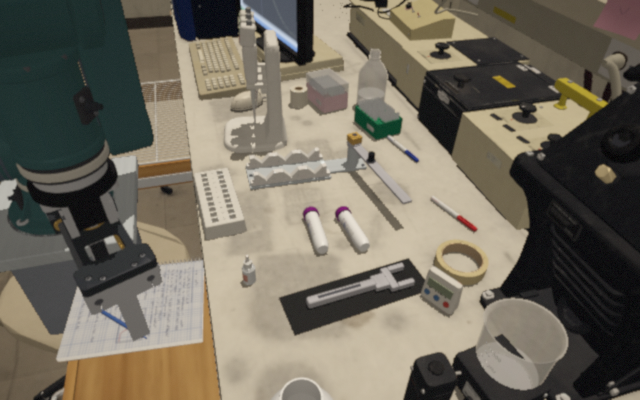

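The top view shows two tubes, at about (330,181) and (324,210). The cradle is centred at (230,212), the nut is at (228,139), and the keeper arm is open with its post at (265,135). The wrench lies on the mat at (390,195) with its jaw away from the robot. The side view agrees, and the dropper is at (249,270) there.

```bash
cat > h.py <<'E'
import numpy as np,cv2
from bench import robot
from scipy.spatial.transform import Rotation as Ro
def cast(s,uv,z):
    uv=np.atleast_2d(np.asarray(uv,float)); d=np.c_[uv,np.ones(len(uv))]@np.linalg.inv(s["mtx"]).T@s["R"]
    c=-s["R"].T@s["t"]; return c+d*((z-c[2])/d[:,2])[:,None]
def proj(s,X):
    p=(np.atleast_2d(X)@s["R"].T+s["t"])@s["mtx"].T; return p[:,:2]/p[:,2:]
def cloud(s):
    v,u=np.mgrid[:400,:640]; d=np.stack([u,v,np.ones_like(u)],-1)@np.linalg.inv(s["mtx"]).T*s["z_map"][...,None]
    return (d-s["t"])@s["R"]
def rect(m):
    c=max(cv2.findContours(m.astype(np.uint8),0,2)[0],key=cv2.contourArea); return c,cv2.minAreaRect(c)
def pca(P):
    c=(P.min(0)+P.max(0))/2; m=P.mean(0); w,V=np.linalg.eigh(np.cov((P-m).T)); a=V[:,1]; q=(P-m)@a; r=(P-m)@V[:,0]
    ctr=m+a*(q.max()+q.min())/2+V[:,0]*(r.max()+r.min())/2
    return ctr,np.arctan2(a[1],a[0]),np.ptp(q),np.ptp(r)
def go(xyz=None,yaw=None):
    "shift in tool axes + turn (10deg units) from measured pose to target"
    o=robot.get_obs(); R=Ro.from_euler("xyz",o["ee_rot"]); y=o["ee_rot"][2]
    print("at",o["tool_pos"].round(4),"rot",o["ee_rot"].round(3),"w",round(o["width"],4),"t",round(o["time"],2),"j6",o["joint_positions"][5].round(2))
    if xyz is not None: print("  shift",R.inv().apply(np.array(xyz)-o["tool_pos"]).round(4))
    if yaw is not None:
        d=(yaw-y+np.pi/2)%np.pi-np.pi/2; print("  turn (tool z down => -dyaw)",round(-np.degrees(d)/10,3))
E
python3 - <<'E'
from h import *
s=dict(np.load("pics/top0.npz")); P=cloud(s); im=s["image"].astype(int)
hsv=cv2.cvtColor(s["image"],cv2.COLOR_RGB2HSV)
def box(x0,x1,y0,y1):
    m=np.zeros((400,640),bool); m[y0:y1,x0:x1]=1; return m
tb=box(290,365,165,222); print("bench z",np.median(P[box(280,300,240,260)][:,2]))
m=tb&(P[...,2]>.012)
n,l,st,ce=cv2.connectedComponentsWithStats(m.astype(np.uint8))
for i in range(1,n):
    if st[i,4]>100:
        mm=l==i; print("tube",st[i],pca(P[mm][:,:2]),P[mm][:,2].max())
        cap=mm&(im[...,0]-im[...,1]>25); v,u=np.nonzero(cap); print(" cap",cast(s,[[u.mean(),v.mean()]],.025),cap.sum())
        # by mask ray casting
        v,u=np.nonzero(mm); print(" cast",pca(cast(s,np.c_[u,v],.02)[:,:2]))
b=box(205,345,115,155)
nut=b&(hsv[...,1]>110)&(hsv[...,0]>10)&(hsv[...,0]<35)&(hsv[...,2]>90); v,u=np.nonzero(nut); print("nut px",nut.sum(),u.mean(),v.mean(),cast(s,[[u.mean(),v.mean()]],.087),np.median(P[nut][:,2]))
arm=b&(P[...,2]>.055)&(P[...,2]<.075); v,u=np.nonzero(arm); print("arm",pca(cast(s,np.c_[u,v],.067)[:,:2]))
post=b&(im.sum(2)<120)&(P[...,2]>.055); v,u=np.nonzero(post); print("post",post.sum(),u.mean(),v.mean(),cast(s,[[u.mean(),v.mean()]],.085),P[post][:,2])
rl=box(205,255,168,258)&(P[...,2]>.03)&(P[...,2]<.05); v,u=np.nonzero(rl); print("rails",pca(cast(s,np.c_[u,v],.038)[:,:2]))
ba=box(205,255,168,258)&(P[...,2]>.004); v,u=np.nonzero(ba); print("base",pca(cast(s,np.c_[u,v],.008)[:,:2]))
mt=box(360,420,140,258)&(hsv[...,2]<60); c,r=rect(mt); print("mat",pca(cast(s,np.c_[np.nonzero(mt)[1],np.nonzero(mt)[0]],.003)[:,:2]))
c,_=rect(mt); f=np.zeros((400,640),np.uint8); cv2.drawContours(f,[cv2.convexHull(c)],-1,1,-1)
w=(f>0)&(hsv[...,2]>75)&cv2.erode(f,np.ones((5,5))).astype(bool); w=w&box(372,405,140,245); v,u=np.nonzero(w); print("wrench",w.sum(),pca(cast(s,np.c_[u,v],.017)[:,:2]))
k=w&box(0,640,195,230); 
rows=[(np.nonzero(w[r])[0].mean(),r) for r in range(150,240,6) if w[r].any()]; print(rows); print(cast(s,rows,.018).round(4)[:,:2].tolist())
dr=box(345,375,258,285)&(P[...,2]>.02); print("dropper",pca(P[dr][:,:2]))
E
```

```text
bench z 0.0005647206828918087
tube [306 172  48  16 559] (array([ 0.52226374, -0.25992047]), np.float64(1.7001297505526551), np.float64(0.13110330623963692), np.float64(0.16729211566182917)) 1.0997182289785137
 cap [[ 0.58334857 -0.20868272  0.025     ]] 67
 cast (array([ 0.5876789 , -0.25981521]), np.float64(1.6602562338249338), np.float64(0.11609861699029092), np.float64(0.0332403459876738))
tube [299 201  49  16 566] (array([ 0.48083354, -0.24243666]), np.float64(1.5423524561206883), np.float64(0.11579474423191528), np.float64(0.10199221225212106)) 1.0997182289785137
 cap [[ 0.51563582 -0.19255291  0.025     ]] 64
 cast (array([ 0.51249621, -0.24366773]), np.float64(1.5219400606131748), np.float64(0.11608054809948656), np.float64(0.03638806475905562))
nut px 127 227.3779527559055 138.25984251968504 [[ 0.6720217  -0.02184304  0.087     ]] 0.0882877654659446
arm (array([ 0.68391024, -0.13348558]), np.float64(1.7134720138210082), np.float64(0.2613678944144602), np.float64(0.029773150486006254))
post 48 262.6458333333333 136.1875 [[ 0.67747247 -0.10253097  0.085     ]] [0.0916024  0.0
[... 1164 characters left out ...]
 168), (np.float64(387.5), 174), (np.float64(388.5), 180), (np.float64(389.0), 186), (np.float64(390.0), 192), (np.float64(390.5), 198), (np.float64(390.8), 204), (np.float64(391.4), 210), (np.float64(391.8), 216), (np.float64(392.8), 222), (np.float64(393.5), 228), (np.float64(394.0), 234)]
[[0.6443, -0.4119], [0.6293, -0.4095], [0.6143, -0.4052], [0.5993, -0.403], [0.5844, -0.4051], [0.5695, -0.4061], [0.5547, -0.4083], [0.5399, -0.4092], [0.5251, -0.4096], [0.5104, -0.4108], [0.4957, -0.4115], [0.4811, -0.4137], [0.4664, -0.4151], [0.4518, -0.416]]
dropper (array([ 0.39364186, -0.27297675]), np.float64(1.0475197867765733), np.float64(0.15374006725238115), np.float64(0.023134208785831167))
```

```bash
python3 - <<'E'
from h import *
go([.55,-.25,.22],1.6)
E
```

```text
at [ 0.1966 -0.5132  0.2045] rot [-3.14  -0.     0.366] w 0.0941 t 0.1 j6 -0.1
  shift [ 0.4242 -0.1194 -0.0152]
  turn (tool z down => -dyaw) -7.072
```

Emit:
{"name": "carry_out", "arguments": {
  "steps": [
    [[0.06, -0.017, -0.015], -1, -1],
    [[0.12, -0.034, -0.015], -2, -1],
    [[0.18, -0.05, -0.015], -3, -0.2],
    [[0.24, -0.068, -0.015], -4, -0.2],
    [[0.3, -0.085, -0.015], -5, -0.2],
    [[0.36, -0.1, -0.015], -6, -0.2],
    [[0.424, -0.119, -0.015], -7, -0.2],
    [[0.424, -0.119, -0.015], -7.07, -0.2],
    [[0.424, -0.119, -0.015], -7.07, -0.2],
    [[0.424, -0.119, -0.015], -7.07, -0.2]
  ]
}}

```text
time: 1.35
tool_pos: [0.549, -0.2521, 0.2205]
ee_rot: [-3.141, 0.0, 1.597]
wrist_force: [0.6, -0.3, -0.1]
width: 0.0565
finger_force: 0.0
```

```bash
python3 - <<'E'
from h import *
go()
s=robot.snapshot("wrist"); cv2.imwrite("pics/w1.png",s["image"][:,:,::-1]); np.savez("pics/w1.npz",**s)
print((-s["R"].T@s["t"]),s["R"])
E
```

```text
at [ 0.549  -0.2521  0.2205] rot [-3.141  0.     1.597] w 0.0565 t 1.35 j6 -0.55
[ 0.54645228 -0.18024065  0.39997511] [[ 9.99671709e-01  2.56053139e-02 -9.17594722e-04]
 [ 2.50288137e-02 -9.68250934e-01  2.48724120e-01]
 [ 5.48019722e-03 -2.48665433e-01 -9.68573936e-01]]
```

View pics/w1.png

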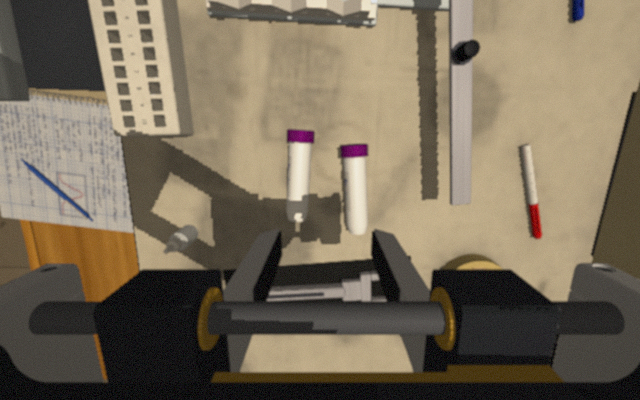

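The wrist view shows tube B with its cap at (300,137) and tail at (298,218), and tube A with its cap at (354,151) and tail at (358,230). The keeper post is at (465,51).

```bash
cat >> h.py <<'E'
def tubes(s,roi,zlo=.010):
    P=cloud(s); x0,x1,y0,y1=roi; m=np.zeros((400,640),bool); m[y0:y1,x0:x1]=1
    m&=(P[...,2]>zlo)&(P[...,2]<.08); n,l,st,ce=cv2.connectedComponentsWithStats(m.astype(np.uint8))
    for i in range(1,n):
        if st[i,4]>300:
            mm=l==i; v,u=np.nonzero(mm); print(st[i],"cloud",[np.round(x,4) for x in pca(P[mm][:,:2])],"top z",np.percentile(P[mm][:,2],[50,98]).round(4)," axis-cast",[np.round(x,4) for x in pca(cast(s,np.c_[u,v],.016)[:,:2])])
E
python3 - <<'E'
from h import *
s=dict(np.load("pics/w1.npz")); tubes(s,(260,400,115,250))
E
```

```text
[ 287  128   28   93 2086] cloud [array([ 0.5127, -0.2433]), np.float64(1.5266), np.float64(0.1157), np.float64(0.0339)] top z [0.0268 0.0313]  axis-cast [array([ 0.5126, -0.2445]), np.float64(1.5272), np.float64(0.1182), np.float64(0.034)]
[ 341  143   28   91 2015] cloud [array([ 0.5866, -0.2591]), np.float64(1.6612), np.float64(0.1158), np.float64(0.0341)] top z [0.0269 0.0313]  axis-cast [array([ 0.5868, -0.2604]), np.float64(1.6612), np.float64(0.1189), np.float64(0.0341)]
```

```bash
python3 - <<'E'
from h import *
go([.5127,-.2438,.006],1.527)
E
```

```text
at [ 0.549  -0.2522  0.2206] rot [-3.141  0.     1.597] w 0.0563 t 1.4 j6 -0.55
  shift [ 0.0094 -0.036   0.2147]
  turn (tool z down => -dyaw) 0.4
```

Emit:
{"name": "carry_out", "arguments": {
  "steps": [
    [[0.0094, -0.036, 0.03], 0.4, -0.2],
    [[0.0094, -0.036, 0.08], 0.4, -0.2],
    [[0.0094, -0.036, 0.13], 0.4, -0.2],
    [[0.0094, -0.036, 0.175], 0.4, -0.2],
    [[0.0094, -0.036, 0.2], 0.4, -0.2],
    [[0.0094, -0.036, 0.214], 0.4, -0.2],
    [[0.0094, -0.036, 0.214], 0.4, -0.2],
    [[0.0094, -0.036, 0.214], 0.4, 0.9],
    [[0.0094, -0.036, 0.214], 0.4, 0.9],
    [[0.0094, -0.036, 0.214], 0.4, 0.9]
  ]
}}

```text
time: 2.65
tool_pos: [0.5145, -0.2428, 0.0075]
ee_rot: [3.14, 0.001, 1.53]
wrist_force: [-0.1, 0.3, 1.2]
width: 0.0299
finger_force: 0.0
```

Emit:
{"name": "carry_out", "arguments": {
  "steps": [
    [[0, 0, 0], 0, 0.9],
    [[0, 0, 0], 0, 0.9],
    [[0, 0, -0.03], 0, 0.9],
    [[0, 0, -0.08], 0, 0.9],
    [[0, 0, -0.13], 0, 0.9],
    [[0, 0, -0.18], 0, 0.9],
    [[0, 0, -0.18], 0, 0.9],
    [[0, 0, -0.18], 0, 0.9]
  ]
}}

```text
time: 3.65
tool_pos: [0.5134, -0.2422, 0.1853]
ee_rot: [-3.14, -0.001, 1.53]
wrist_force: [-0.0, -0.3, -0.3]
width: 0.028
finger_force: 30.0
```

```bash
python3 - <<'E'
from h import *
go([.449,-.12,.19],1.571)
E
```

```text
at [ 0.5134 -0.2422  0.1853] rot [-3.14e+00 -1.00e-03  1.53e+00] w 0.028 t 3.65 j6 -0.5
  shift [ 0.1195 -0.0694 -0.0045]
  turn (tool z down => -dyaw) -0.235
```

Emit:
{"name": "carry_out", "arguments": {
  "steps": [
    [[0.04, -0.025, -0.02], -0.23, 0.9],
    [[0.08, -0.05, -0.03], -0.23, 0.9],
    [[0.12, -0.07, -0.03], -0.23, 0.9],
    [[0.12, -0.07, -0.03], -0.23, 0.9],
    [[0.12, -0.07, -0.03], -0.23, 0.9],
    [[0.12, -0.07, -0.03], -0.23, 0.9]
  ]
}}

```text
time: 4.4
tool_pos: [0.4488, -0.1205, 0.2152]
ee_rot: [-3.139, -0.0, 1.569]
wrist_force: [0.3, 0.3, 0.3]
width: 0.0282
finger_force: 30.0
```

```bash
python3 - <<'E'
from h import *
go()
s=robot.snapshot("wrist"); cv2.imwrite("pics/w2.png",s["image"][:,:,::-1]); np.savez("pics/w2.npz",**s)
E
```

```text
at [ 0.4488 -0.1205  0.2152] rot [-3.139 -0.     1.569] w 0.0282 t 4.4 j6 -0.38
```

View pics/w2.png

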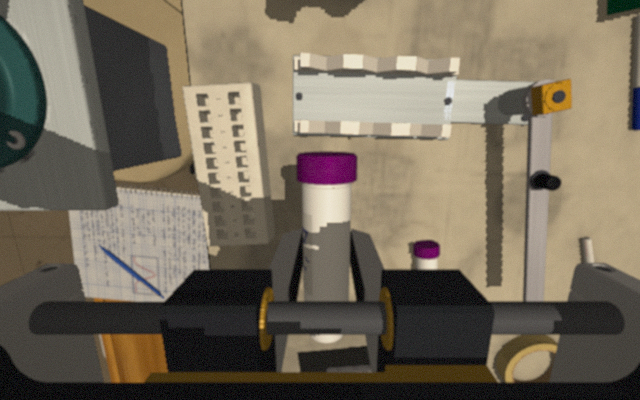

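The wrist view shows the cradle with its base corners near (294,57), (459,57), (450,137) and (296,135). The nut is at (552,97) and the post at (545,181). Tube B is held with its cap away from the robot side, at (326,165).

```bash
cat >> h.py <<'E'
def cradle(s,roi):
    P=cloud(s); x0,x1,y0,y1=roi; m=np.zeros((400,640),bool); m[y0:y1,x0:x1]=1
    t=m&(P[...,2]>.030)&(P[...,2]<.045); Q=P[t]; mid=np.median(Q[:,1]); mid=(Q[:,1].min()+Q[:,1].max())/2
    for sg in (1,-1):
        q=Q[(Q[:,1]-mid)*sg>0]; top=q[q[:,2]>.033]; h,e=np.histogram(top[:,0],np.arange(.38,.65,.004))
        print("rail",sg,"x",q[:,0].min().round(4),q[:,0].max().round(4),"y",np.percentile(q[:,1],[1,50,99]).round(4)); print(dict(zip((e[:-1]+.002).round(3).tolist(),h.tolist())))
        print(" yfit",np.polyfit(top[:,0]-.5,top[:,1],1).round(4))
    b=m&(P[...,2]>.004)&(P[...,2]<.014); Q=P[b]; print("base",cv2.minAreaRect(Q[:,:2].astype(np.float32)))
    hsv=cv2.cvtColor(s["image"],cv2.COLOR_RGB2HSV)
def nut(s,roi):
    P=cloud(s); x0,x1,y0,y1=roi; m=np.zeros((400,640),bool); m[y0:y1,x0:x1]=1
    hsv=cv2.cvtColor(s["image"],cv2.COLOR_RGB2HSV)
    n=m&(hsv[...,1]>110)&(hsv[...,0]>10)&(hsv[...,0]<35)&(hsv[...,2]>60)
    t=m&(P[...,2]>.082)&(P[...,2]<.092); k,l=cv2.connectedComponents(t.astype(np.uint8))
    l0=max(range(1,k),key=lambda i:(n&(l==i)).sum()); t=l==l0
    c,_=rect(t); X=cast(s,c[:,0,:],.087)[:,:2].astype(np.float32); print("nut top z",np.median(P[t][:,2]),t.sum(),"rect xy",cv2.minAreaRect(X*1000))
    c,_=rect(n); X=cast(s,c[:,0,:],.087)[:,:2].astype(np.float32); print("nut col",n.sum(),cv2.minAreaRect(X*1000))
def post(s,roi):
    P=cloud(s); x0,x1,y0,y1=roi; m=np.zeros((400,640),bool); m[y0:y1,x0:x1]=1
    t=m&(P[...,2]>.083)&(P[...,2]<.096); v,u=np.nonzero(t); X=cast(s,np.c_[u,v],.089)[:,:2]; print("post",t.sum(),X.mean(0),np.ptp(X,axis=0),np.median(P[t][:,2]))
E
python3 - <<'E'
from h import *
s=dict(np.load("pics/w2.npz")); cradle(s,(285,470,40,145)); nut(s,(515,590,70,125)); post(s,(525,570,160,205))
E
```

```text
rail 1 x 0.4199 0.592 y [0.0091 0.0178 0.0269]
{0.382: 0, 0.386: 0, 0.39: 0, 0.394: 0, 0.398: 0, 0.402: 0, 0.406: 0, 0.41: 0, 0.414: 0, 0.418: 0, 0.422: 53, 0.426: 50, 0.43: 56, 0.434: 44, 0.438: 1, 0.442: 0, 0.446: 0, 0.45: 0, 0.454: 0, 0.458: 0, 0.462: 33, 0.466: 56, 0.47: 58, 0.474: 54, 0.478: 48, 0.482: 60, 0.486: 55, 0.49: 48, 0.494: 4, 0.498: 0, 0.502: 0, 0.506: 0, 0.51: 0, 0.514: 0, 0.518: 10, 0.522: 63, 0.526: 58, 0.53: 51, 0.534: 51, 0.538: 53, 0.542: 54, 0.546: 47, 0.55: 27, 0.554: 0, 0.558: 0, 0.562: 0, 0.566: 0, 0.57: 0, 0.574: 1, 0.578: 43, 0.582: 67, 0.586: 56, 0.59: 56, 0.594: 1, 0.598: 0, 0.602: 0, 0.606: 0, 0.61: 0, 0.614: 0, 0.618: 0, 0.622: 0, 0.626: 0, 0.63: 0, 0.634: 0, 0.638: 0, 0.642: 0, 0.646: 0}
 yfit [-0.0331  0.0183]
rail -1 x 0.4178 0.5904 y [-0.0599 -0.0517 -0.0428]
{0.382: 0, 0.386: 0, 0.39: 0, 0.394: 0, 0.398: 0, 0.402: 0, 0.406: 0, 0.41: 0, 0.414: 0, 0.418: 24, 0.422: 48, 0.426: 36, 0.43: 50, 0.434: 11, 0.438: 0, 0.442: 0, 0.446: 0, 0.45: 0, 0.454: 0, 0.458: 9, 0.462: 47, 0.466: 38, 0.47: 51, 0.474: 40, 0.478: 51, 0.482: 42, 0.486: 48, 0.49: 23, 0.494:
[... 167 characters left out ...]
, 0.562: 0, 0.566: 0, 0.57: 0, 0.574: 12, 0.578: 61, 0.582: 41, 0.586: 48, 0.59: 22, 0.594: 0, 0.598: 0, 0.602: 0, 0.606: 0, 0.61: 0, 0.614: 0, 0.618: 0, 0.622: 0, 0.626: 0, 0.63: 0, 0.634: 0, 0.638: 0, 0.642: 0, 0.646: 0}
 yfit [-0.0317 -0.0514]
base ((0.5162180662155151, -0.016794636845588684), (0.09213236719369888, 0.21753369271755219), 88.17972564697266)
nut top z 0.08776326061647083 977 rect xy ((667.25341796875, -22.36319923400879), (31.227319717407227, 27.87625503540039), 12.376988410949707)
nut col 1072 ((663.9432983398438, -23.279939651489258), (37.539649963378906, 28.085935592651367), 11.160581588745117)
post 222 [ 0.67848125 -0.10548977] [0.01854175 0.01451902] 0.08865836151840953
```

```bash
python3 - <<'E'
from h import *
go([.447,-.0143,.033],1.540)
E
```

```text
at [ 0.4489 -0.1205  0.2155] rot [-3.14  -0.     1.569] w 0.0281 t 4.45 j6 -0.38
  shift [ 0.1062 -0.0018  0.1826]
  turn (tool z down => -dyaw) 0.165
```

Emit:
{"name": "carry_out", "arguments": {
  "steps": [
    [[0.05, -0.001, 0], 0.17, 0.9],
    [[0.106, -0.002, 0.03], 0.17, 0.9],
    [[0.106, -0.002, 0.08], 0.17, 0.9],
    [[0.106, -0.002, 0.12], 0.17, 0.9],
    [[0.106, -0.002, 0.14], 0.17, 0.9],
    [[0.106, -0.002, 0.155], 0.17, 0.9],
    [[0.106, -0.002, 0.155], 0.17, 0.9],
    [[0.106, -0.002, 0.155], 0.17, 0.9]
  ]
}}

```text
time: 5.45
tool_pos: [0.4479, -0.0141, 0.0625]
ee_rot: [3.14, 0.0, 1.54]
wrist_force: [-0.3, 0.6, 0.4]
width: 0.0277
finger_force: 30.0
```

```bash
python3 - <<'E'
from h import *
go([.447,-.0143,.033],1.540)
E
```

```text
at [ 0.4479 -0.0141  0.0625] rot [3.14 0.   1.54] w 0.0277 t 5.45 j6 -0.13
  shift [-0.0002 -0.0009  0.0295]
  turn (tool z down => -dyaw) -0.0
```

Now I'll lower it, watch the force, then open partly and rise.

Emit:
{"name": "carry_out", "arguments": {
  "steps": [
    [[0, -0.001, 0.01], 0, 0.9],
    [[0, -0.001, 0.02], 0, 0.9],
    [[0, -0.001, 0.026], 0, 0.9],
    [[0, -0.001, 0.03], 0, 0.9],
    [[0, -0.001, 0.03], 0, 0.9],
    [[0, -0.001, 0.03], 0, 0.9]
  ]
}}

```text
time: 6.2
tool_pos: [0.4475, -0.0138, 0.0329]
ee_rot: [3.138, 0.0, 1.541]
wrist_force: [0.2, 0.4, 4.4]
width: 0.0282
finger_force: 30.0
```

Emit:
{"name": "carry_out", "arguments": {
  "steps": [
    [[0, 0, 0], 0, 0.2],
    [[0, 0, 0], 0, 0],
    [[0, 0, 0], 0, -0.1],
    [[0, 0, 0], 0, -0.1],
    [[0, 0, -0.03], 0, -0.1],
    [[0, 0, -0.08], 0, -0.1],
    [[-0.02, 0, -0.14], 0, -0.1],
    [[-0.06, 0, -0.18], 0, -0.1],
    [[-0.1, 0, -0.19], 0, -0.1],
    [[-0.1, 0, -0.19], 0, -0.1]
  ]
}}

```text
time: 7.45
tool_pos: [0.4432, -0.1157, 0.2226]
ee_rot: [3.14, 0.001, 1.536]
wrist_force: [0.0, -0.2, 0.4]
width: 0.0518
finger_force: 0.0
```

```bash
python3 - <<'E'
from h import *
go([.5867,-.2595,.2],1.661); go([.5867,-.2595,.006],1.661)
s=robot.snapshot("wrist"); cv2.imwrite("pics/w3.png",s["image"][:,:,::-1]); np.savez("pics/w3.npz",**s)
E
```

```text
at [ 0.4432 -0.1157  0.2226] rot [3.140e+00 1.000e-03 1.536e+00] w 0.0518 t 7.45 j6 -0.34
  shift [-0.1387  0.1483  0.023 ]
  turn (tool z down => -dyaw) -0.714
at [ 0.4432 -0.1157  0.2226] rot [3.140e+00 1.000e-03 1.536e+00] w 0.0518 t 7.45 j6 -0.34
  shift [-0.1385  0.1479  0.217 ]
  turn (tool z down => -dyaw) -0.714
```

View pics/w3.png

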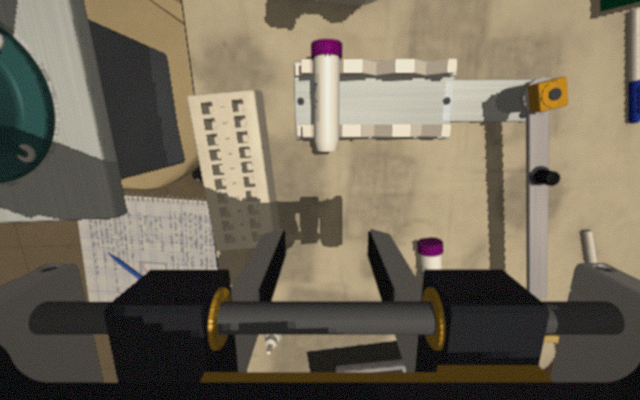

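Tube B lies in the near groove, with its cap at (326,47) and tail at (326,150). Next I'll check its centring and move over tube A.

Emit:
{"name": "carry_out", "arguments": {
  "steps": [
    [[-0.04, 0.04, 0.02], -0.7, -0.1],
    [[-0.08, 0.085, 0.02], -0.7, -0.1],
    [[-0.12, 0.128, 0.02], -0.7, -0.1],
    [[-0.1385, 0.148, 0.06], -0.71, -0.1],
    [[-0.1385, 0.148, 0.11], -0.71, -0.1],
    [[-0.1385, 0.148, 0.16], -0.71, -0.1],
    [[-0.1385, 0.148, 0.19], -0.71, -0.1],
    [[-0.1385, 0.148, 0.19], -0.71, -0.1],
    [[-0.1385, 0.148, 0.19], -0.71, -0.1]
  ]
}}

```text
time: 8.62
tool_pos: [0.5874, -0.256, 0.0326]
ee_rot: [3.14, 0.001, 1.665]
wrist_force: [0.8, -0.1, 1.5]
width: 0.0518
finger_force: 0.0
```

```bash
python3 - <<'E'
from h import *
s=dict(np.load("pics/w3.npz")); tubes(s,(300,355,30,160),.045)
go([.5867,-.2595,.006],1.661)
E
```

```text
[ 312   38   31  113 2725] cloud [array([ 0.4472, -0.0142]), np.float64(1.537), np.float64(0.1157), np.float64(0.0323)] top z [0.0528 0.0572]  axis-cast [array([ 0.4474, -0.0107]), np.float64(1.5369), np.float64(0.1276), np.float64(0.0349)]
at [ 0.5874 -0.256   0.0326] rot [3.140e+00 1.000e-03 1.665e+00] w 0.0518 t 8.62 j6 -0.59
  shift [-0.0034 -0.0011  0.0266]
  turn (tool z down => -dyaw) 0.025
```

Tube B is seated: cap top at 57 mm, and centred within 1 mm.

Emit:
{"name": "carry_out", "arguments": {
  "steps": [
    [[-0.0034, -0.001, 0.01], 0, -0.1],
    [[-0.0034, -0.001, 0.02], 0, -0.1],
    [[-0.0034, -0.001, 0.026], 0, -0.1],
    [[-0.0034, -0.001, 0.026], 0, -0.1],
    [[-0.0034, -0.001, 0.026], 0, 0.9],
    [[-0.0034, -0.001, 0.026], 0, 0.9],
    [[-0.0034, -0.001, 0.026], 0, 0.9],
    [[-0.0034, -0.001, 0.026], 0, 0.9]
  ]
}}

```text
time: 9.62
tool_pos: [0.5862, -0.2602, 0.0058]
ee_rot: [3.141, 0.0, 1.664]
wrist_force: [-0.0, -0.8, 1.1]
width: 0.0277
finger_force: 30.0
```

```bash
python3 - <<'E'
from h import *
go([.505,-.0165,.2],1.54)
E
```

```text
at [ 0.5862 -0.2602  0.0058] rot [3.141 0.    1.664] w 0.0277 t 9.62 j6 -0.6
  shift [ 0.2501 -0.0579 -0.1943]
  turn (tool z down => -dyaw) 0.712
```

Emit:
{"name": "carry_out", "arguments": {
  "steps": [
    [[0, 0, -0.05], 0, 0.9],
    [[0, 0, -0.1], 0, 0.9],
    [[0.05, -0.01, -0.14], 0.71, 0.9],
    [[0.1, -0.02, -0.14], 0.71, 0.9],
    [[0.15, -0.035, -0.14], 0.71, 0.9],
    [[0.2, -0.046, -0.14], 0.71, 0.9],
    [[0.249, -0.058, -0.12], 0.71, 0.9],
    [[0.249, -0.058, -0.09], 0.71, 0.9],
    [[0.249, -0.058, -0.06], 0.71, 0.9],
    [[0.249, -0.058, -0.06], 0.71, 0.9]
  ]
}}

```text
time: 10.88
tool_pos: [0.5024, -0.017, 0.0628]
ee_rot: [-3.135, -0.001, 1.541]
wrist_force: [0.9, -0.3, -0.4]
width: 0.028
finger_force: 30.0
```

```bash
python3 - <<'E'
from h import *
go([.505,-.0175,.032],1.54)
E
```

```text
at [ 0.5024 -0.017   0.0628] rot [-3.135e+00 -1.000e-03  1.541e+00] w 0.028 t 10.88 j6 -0.12
  shift [-0.0004  0.0028  0.0308]
  turn (tool z down => -dyaw) 0.004
```

Emit:
{"name": "carry_out", "arguments": {
  "steps": [
    [[0, 0, 0.01], 0, 0.9],
    [[0, 0, 0.015], 0, 0.9],
    [[0, 0, 0.015], 0, 0.9],
    [[0, 0, 0.015], 0, 0.9]
  ]
}}

```text
time: 11.38
tool_pos: [0.5054, -0.0177, 0.0511]
ee_rot: [3.14, 0.0, 1.54]
wrist_force: [0.5, 0.9, -0.6]
width: 0.0277
finger_force: 30.0
```

```bash
python3 - <<'E'
from h import *
go([.505,-.0175,.032],1.54)
E
```

```text
at [ 0.5054 -0.0177  0.0511] rot [3.14 0.   1.54] w 0.0277 t 11.38 j6 -0.12
  shift [ 0.0002 -0.0004  0.0191]
  turn (tool z down => -dyaw) 0.001
```

Emit:
{"name": "carry_out", "arguments": {
  "steps": [
    [[0, 0, 0.01], 0, 0.9],
    [[0, 0, 0.018], 0, 0.9],
    [[0, 0, 0.019], 0, 0.9],
    [[0, 0, 0.019], 0, 0.9],
    [[0, 0, 0.019], 0, 0.2],
    [[0, 0, 0.019], 0, 0],
    [[0, 0, 0.019], 0, 0],
    [[0, 0, 0.019], 0, 0]
  ]
}}

```text
time: 12.38
tool_pos: [0.5047, -0.0176, 0.0314]
ee_rot: [-3.141, 0.0, 1.54]
wrist_force: [-0.2, -0.3, -0.1]
width: 0.0474
finger_force: 0.0
```

Emit:
{"name": "carry_out", "arguments": {
  "steps": [
    [[0, 0, -0.04], 0, 0],
    [[0, 0, -0.09], 0, 0],
    [[-0.06, 0.03, -0.14], 0, 0],
    [[-0.12, 0.07, -0.17], 0, 0],
    [[-0.15, 0.1, -0.17], 0, 0],
    [[-0.15, 0.12, -0.17], 0, 0],
    [[-0.15, 0.12, -0.17], 0, 0],
    [[-0.15, 0.12, -0.17], 0, 0]
  ]
}}

```text
time: 13.38
tool_pos: [0.6195, -0.1705, 0.201]
ee_rot: [-3.14, -0.001, 1.541]
wrist_force: [-0.0, -1.0, -1.2]
width: 0.0472
finger_force: 0.0
```

```bash
python3 - <<'E'
from h import *
go()
s=robot.snapshot("wrist"); cv2.imwrite("pics/w4.png",s["image"][:,:,::-1]); np.savez("pics/w4.npz",**s)
E
```

```text
at [ 0.6195 -0.1705  0.201 ] rot [-3.140e+00 -1.000e-03  1.541e+00] w 0.0472 t 13.38 j6 -0.33
```

View pics/w4.png

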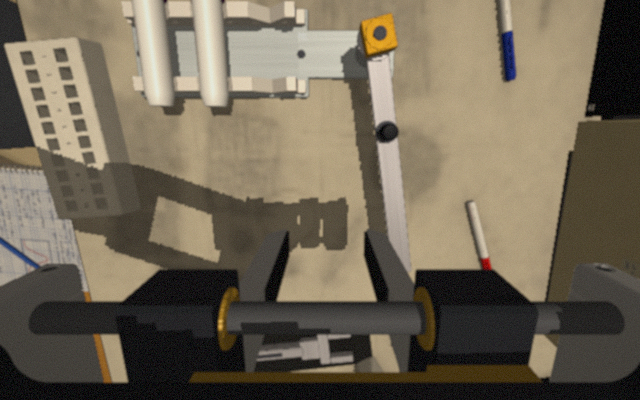

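Both tubes are in the cradle, in the near and middle grooves. The nut is at (379,34) and the post at (386,131).

```bash
python3 - <<'E'
from h import *
s=dict(np.load("pics/w4.npz")); nut(s,(350,410,5,65)); post(s,(365,410,110,152))
P=cloud(s); m=np.zeros((400,640),bool); m[150:230,360:420]=1; m&=(P[...,2]>.055)&(P[...,2]<.075); v,u=np.nonzero(m); X=cast(s,np.c_[u,v],.067); print(pca(X[:,:2])); 
L=np.array([X[v==r].mean(0) for r in range(150,228,6)]); print(np.polyfit(L[:,1]+.1,L[:,0],1))
s2=dict(np.load("pics/w3.npz")); nut(s2,(515,590,65,125)); post(s2,(525,575,155,200))
E
```

```text
nut top z 0.0879117426905084 1165 rect xy ((669.345458984375, -22.704038619995117), (28.475969314575195, 28.645326614379883), 12.411203384399414)
nut col 1150 ((668.681884765625, -23.62822914123535), (30.168521881103516, 30.167835235595703), 12.419698715209961)
post 234 [ 0.68026639 -0.10596965] [0.01505346 0.01471917] 0.08891316051275555
(array([ 0.68861042, -0.1678266 ]), np.float64(1.7139570862944389), np.float64(0.09009888739900851), np.float64(0.023250951743198064))
[-0.13316335  0.67957552]
nut top z 0.08778661632438717 926 rect xy ((667.4651489257812, -22.22679328918457), (31.355010986328125, 27.861204147338867), 12.024215698242188)
nut col 1021 ((664.1644897460938, -23.129390716552734), (37.64982223510742, 28.481700897216797), 12.449714660644531)
post 220 [ 0.67839321 -0.10556007] [0.01884015 0.01506821] 0.08855758437720765
```

```bash
python3 - <<'E'
from h import *
go([.6803,-.106,.073],1.702)
E
```

```text
at [ 0.6194 -0.1703  0.2013] rot [-3.141 -0.     1.541] w 0.047 t 13.43 j6 -0.33
  shift [0.066  0.0591 0.1283]
  turn (tool z down => -dyaw) -0.921
```

Emit:
{"name": "carry_out", "arguments": {
  "steps": [
    [[0.04, 0.035, 0], -0.9, 0],
    [[0.066, 0.059, 0.03], -0.92, 0],
    [[0.066, 0.059, 0.07], -0.92, 0],
    [[0.066, 0.059, 0.1], -0.92, 0],
    [[0.066, 0.059, 0.1], -0.92, 0],
    [[0.066, 0.059, 0.1], -0.92, 0]
  ]
}}

```text
time: 14.18
tool_pos: [0.6816, -0.1067, 0.1036]
ee_rot: [3.139, 0.001, 1.701]
wrist_force: [1.0, -0.5, -0.5]
width: 0.0469
finger_force: 0.0
```

```bash
python3 - <<'E'
from h import *
go([.6803,-.106,.073],1.702)
E
```

```text
at [ 0.6816 -0.1067  0.1036] rot [3.139e+00 1.000e-03 1.701e+00] w 0.0469 t 14.18 j6 -0.37
  shift [ 0.0009 -0.0012  0.0306]
  turn (tool z down => -dyaw) -0.003
```

Emit:
{"name": "carry_out", "arguments": {
  "steps": [
    [[0.001, -0.001, 0.01], 0, 0],
    [[0.001, -0.001, 0.022], 0, 0],
    [[0.001, -0.001, 0.03], 0, 0],
    [[0.001, -0.001, 0.03], 0, 0],
    [[0.001, -0.001, 0.03], 0, 0.9],
    [[0.001, -0.001, 0.03], 0, 0.9],
    [[0.001, -0.001, 0.03], 0, 0.9],
    [[0.001, -0.001, 0.03], 0, 0.9],
    [[0.001, -0.001, 0.03], 0, 0.9]
  ]
}}

```text
time: 15.3
tool_pos: [0.6805, -0.1062, 0.0719]
ee_rot: [3.141, 0.0, 1.701]
wrist_force: [1.2, -1.0, 0.7]
width: 0.0155
finger_force: 30.0
```

```bash
cat >> h.py <<'E'
def arc(c,rel_angles):
    "rows (tool frame at start) for turning rigidly about world point c by yaw changes (rad)"
    o=robot.get_obs(); R=Ro.from_euler("xyz",o["ee_rot"]); p=o["tool_pos"]; c=np.array([c[0],c[1],p[2]])
    for a in rel_angles:
        q=c+Ro.from_euler("z",a).apply(p-c); print([R.inv().apply(q-p).round(4).tolist(),round(-np.degrees(a)/10,2)])
E
python3 - <<'E'
from h import *
go(); p=robot.get_obs()["tool_pos"]; d=p[:2]-[.6694,-.0225]; print(np.hypot(*d),np.degrees(np.arctan2(*d[::-1])))
arc([.6694,-.0225],-np.radians(np.arange(8,80,8)))
E
```

```text
at [ 0.6805 -0.1062  0.0719] rot [3.141 0.    1.701] w 0.0155 t 15.3 j6 -0.37
0.084431387664827 -82.45048029499421
[[0.0008, -0.0118, -0.0], np.float64(0.8)]
[[0.0032, -0.0233, -0.0], np.float64(1.6)]
[[0.0072, -0.0344, -0.0], np.float64(2.4)]
[[0.0128, -0.0448, -0.0], np.float64(3.2)]
[[0.0197, -0.0543, -0.0001], np.float64(4.0)]
[[0.0278, -0.0628, -0.0001], np.float64(4.8)]
[[0.0371, -0.0701, -0.0001], np.float64(5.6)]
[[0.0473, -0.076, -0.0001], np.float64(6.4)]
[[0.0582, -0.0804, -0.0001], np.float64(7.2)]
```

Emit:
{"name": "carry_out", "arguments": {
  "steps": [
    [[0.0008, -0.0118, 0], 0.8, 0.9],
    [[0.0032, -0.0233, 0], 1.6, 0.9],
    [[0.0072, -0.0344, 0], 2.4, 0.9],
    [[0.0128, -0.0448, 0], 3.2, 0.9],
    [[0.0197, -0.0543, 0], 4.0, 0.9],
    [[0.0278, -0.0628, 0], 4.8, 0.9],
    [[0.0371, -0.0701, 0], 5.6, 0.9],
    [[0.0473, -0.076, 0], 6.4, 0.9],
    [[0.0582, -0.0804, 0], 7.2, 0.9],
    [[0.0582, -0.0804, 0], 7.2, 0.9]
  ]
}}

```text
time: 16.55
tool_pos: [0.5935, -0.0578, 0.0718]
ee_rot: [3.142, -0.002, 0.447]
wrist_force: [3.2, 1.2, -0.3]
width: 0.0151
finger_force: 30.0
```

```bash
python3 - <<'E'
from h import *
go(); p=robot.get_obs()["tool_pos"]; d=p[:2]-[.6694,-.0225]; print(np.hypot(*d),np.degrees(np.arctan2(*d[::-1])))
arc([.6694,-.0225],-np.radians([8,16,22,26,28,30]))
E
```

```text
at [ 0.5935 -0.0578  0.0718] rot [ 3.142e+00 -2.000e-03  4.470e-01] w 0.0151 t 16.55 j6 0.93
0.08375492812099027 -155.06620124962484
[[0.001, -0.0116, 0.0], np.float64(0.8)]
[[0.0035, -0.023, 0.0], np.float64(1.6)]
[[0.0065, -0.0313, 0.0], np.float64(2.2)]
[[0.0089, -0.0366, 0.0], np.float64(2.6)]
[[0.0103, -0.0392, 0.0], np.float64(2.8)]
[[0.0117, -0.0417, 0.0], np.float64(3.0)]
```

Emit:
{"name": "carry_out", "arguments": {
  "steps": [
    [[0.001, -0.0116, 0], 0.8, 0.9],
    [[0.0035, -0.023, 0], 1.6, 0.9],
    [[0.0065, -0.0313, 0], 2.2, 0.9],
    [[0.0089, -0.0366, 0], 2.6, 0.9],
    [[0.01, -0.0385, 0], 2.7, 0.9],
    [[0.0105, -0.04, 0], 2.75, 0.9],
    [[0.0105, -0.04, 0], 2.75, 0.9],
    [[0.0105, -0.04, 0], 2.75, 0.9]
  ]
}}

```text
time: 17.55
tool_pos: [0.5856, -0.0195, 0.0718]
ee_rot: [3.14, -0.001, -0.036]
wrist_force: [1.6, -4.3, 2.5]
width: 0.0152
finger_force: 30.0
```

```bash
python3 - <<'E'
from h import *
go(); p=robot.get_obs()["tool_pos"]; d=p[:2]-[.6694,-.0225]; print(np.hypot(*d),np.degrees(np.arctan2(*d[::-1])), robot.get_obs()["wrist_force"])
E
```

```text
at [ 0.5856 -0.0195  0.0718] rot [ 3.14e+00 -1.00e-03 -3.60e-02] w 0.0152 t 17.55 j6 1.48
0.08382727058641846 177.91974203352328 [ 1.61302547 -4.30380003  2.45574738]
```

Emit:
{"name": "carry_out", "arguments": {
  "steps": [
    [[0, -0.002, 0], 0, 0.9],
    [[0, -0.003, 0], 0, 0.9],
    [[0, -0.003, 0], 0, 0.9]
  ]
}}

```text
time: 17.92
tool_pos: [0.5856, -0.0194, 0.0718]
ee_rot: [3.134, -0.001, -0.037]
wrist_force: [1.2, -12.0, 0.9]
width: 0.0155
finger_force: 30.0
```

Emit:
{"name": "carry_out", "arguments": {
  "steps": [
    [[0, 0.003, 0], 0, 0.9],
    [[0, 0.003, 0], 0, 0.4],
    [[0, 0.003, 0], 0, 0.2],
    [[0, 0.003, 0], 0, 0.2],
    [[0, 0.003, -0.03], 0, 0.2],
    [[0, 0.003, -0.08], 0, 0],
    [[-0.04, 0.003, -0.13], 0, 0],
    [[-0.04, 0.003, -0.15], 0, 0],
    [[-0.04, 0.003, -0.15], 0, 0]
  ]
}}

```text
time: 19.05
tool_pos: [0.546, -0.0165, 0.224]
ee_rot: [3.141, -0.005, -0.035]
wrist_force: [0.5, 0.3, -0.6]
width: 0.0473
finger_force: 0.0
```

```bash
python3 - <<'E'
from h import *
go()
s=robot.snapshot("wrist"); cv2.imwrite("pics/w5.png",s["image"][:,:,::-1]); np.savez("pics/w5.npz",**s)
E
```

```text
at [ 0.546  -0.0165  0.224 ] rot [ 3.141 -0.005 -0.035] w 0.0473 t 19.05 j6 1.47
```

View pics/w5.png

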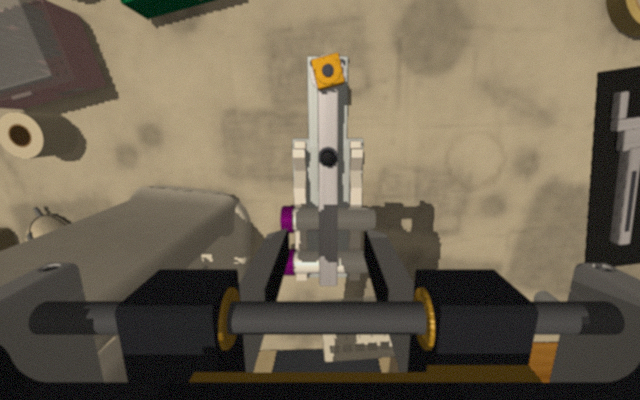

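The keeper is closed over both tubes and against its stop, since the force rose to 12 N without motion. The nut is at (328,70).

```bash
python3 - <<'E'
from h import *
s=dict(np.load("pics/w5.npz")); nut(s,(300,360,40,105)); post(s,(310,350,140,180))
E
```

```text
nut top z 0.08797750770911697 892 rect xy ((669.3056030273438, -22.842409133911133), (28.468820571899414, 27.6539306640625), 12.468215942382812)
nut col 801 ((668.30517578125, -22.744155883789062), (29.32320213317871, 27.87586784362793), 13.968425750732422)
post 183 [ 0.58528126 -0.02008709] [0.01540742 0.01461119] 0.08889599627255984
```

```bash
python3 - <<'E'
from h import *
s=dict(np.load("pics/top0.npz")); P=cloud(s); ok=s["z_map"]>0
d=np.hypot(P[...,0]-.67,P[...,1]+.022)
for z in (.1,.17,.25): 
    m=ok&(P[...,2]>z)&(P[...,2]<.6)&(P[...,0]>.3)&(d<.35); print(z,d[m].min() if m.any() else None, P[m][np.argmin(d[m])].round(3) if m.any() else "")
go([.6693,-.0227,.15])
E
```

```text
0.1 0.19984281187379685 [0.524 0.114 0.101]
0.17 0.20157950306323094 [0.524 0.117 0.188]
0.25 0.2035897346092076 [0.521 0.117 0.251]
at [ 0.5453 -0.0164  0.2217] rot [-3.141e+00 -1.000e-03 -3.500e-02] w 0.0469 t 19.1 j6 1.47
  shift [0.1241 0.0019 0.0718]
```

Emit:
{"name": "carry_out", "arguments": {
  "steps": [
    [[0.06, 0.001, 0.01], 0, 0],
    [[0.124, 0.002, 0.04], 0, 0],
    [[0.124, 0.002, 0.06], -1, 0],
    [[0.124, 0.002, 0.06], -2, 0],
    [[0.124, 0.002, 0.06], -3, 0],
    [[0.124, 0.002, 0.06], -4, 0],
    [[0.124, 0.002, 0.06], -5, 0],
    [[0.124, 0.002, 0.06], -6, 0],
    [[0.124, 0.002, 0.06], -7, 0],
    [[0.124, 0.002, 0.06], -8, 0]
  ]
}}

```text
time: 20.35
tool_pos: [0.668, -0.0228, 0.1577]
ee_rot: [-3.136, 0.0, 1.367]
wrist_force: [0.2, 0.9, 0.3]
width: 0.0469
finger_force: 0.0
```

Emit:
{"name": "carry_out", "arguments": {
  "steps": [
    [[0, 0, 0], -1, 0],
    [[0, 0, 0], -2, 0],
    [[0, 0, 0], -3, 0],
    [[0, 0, 0], -4, 0],
    [[0, 0, 0], -5, 0],
    [[0, 0, 0], -6, 0],
    [[0, 0, 0], -7, 0],
    [[0, 0, 0], -8, 0],
    [[0, 0, 0], -9, 0],
    [[0, 0, 0], -10, 0]
  ]
}}

```text
time: 21.6
tool_pos: [0.668, -0.0229, 0.1577]
ee_rot: [3.141, -0.006, 3.112]
wrist_force: [-0.0, -0.9, 0.5]
width: 0.0468
finger_force: 0.0
```

Emit:
{"name": "carry_out", "arguments": {
  "steps": [
    [[0, 0, 0], -1, 0],
    [[0, 0, 0], -1.44, 0],
    [[0, 0, 0], -1.44, 0],
    [[0, 0, 0], -1.44, 0]
  ]
}}

```text
time: 22.1
tool_pos: [0.6685, -0.023, 0.1596]
ee_rot: [3.141, -0.003, -2.927]
wrist_force: [0.2, 0.7, -0.1]
width: 0.0471
finger_force: 0.0
```

```bash
python3 - <<'E'
from h import *
go([.6693,-.0227,.073],np.radians(192.4))
E
```

```text
at [ 0.6685 -0.023   0.1596] rot [ 3.141e+00 -3.000e-03 -2.927e+00] w 0.0471 t 22.1 j6 -1.9
  shift [-0.0011  0.0001  0.0866]
  turn (tool z down => -dyaw) -0.01
```

Emit:
{"name": "carry_out", "arguments": {
  "steps": [
    [[-0.001, 0, 0.03], 0, 0],
    [[-0.001, 0, 0.06], 0, 0],
    [[-0.001, 0, 0.075], 0, 0],
    [[-0.001, 0, 0.0865], 0, 0],
    [[-0.001, 0, 0.0865], 0, 0],
    [[-0.001, 0, 0.0865], 0, 0.9],
    [[-0.001, 0, 0.0865], 0, 0.9],
    [[-0.001, 0, 0.0865], 0, 0.9],
    [[-0.001, 0, 0.0865], 0, 0.9],
    [[-0.001, 0, 0.0865], 0, 0.9]
  ]
}}

```text
time: 23.35
tool_pos: [0.6706, -0.0222, 0.0763]
ee_rot: [3.141, 0.002, -2.925]
wrist_force: [-0.8, 3.6, 5.7]
width: 0.0277
finger_force: 30.0
```

```bash
python3 - <<'E'
from h import *
go(); o=robot.get_obs(); print(o["wrist_torque"],o["wrist_force"])
E
```

```text
at [ 0.6706 -0.0222  0.0763] rot [ 3.141e+00  2.000e-03 -2.925e+00] w 0.0277 t 23.35 j6 -1.91
[ 0.82509523  0.04048615 -0.00314909] [-0.78481964  3.64411429  5.7410586 ]
```

Emit:
{"name": "carry_out", "arguments": {
  "steps": [
    [[0, 0, -0.003], 0.8, 0.9],
    [[0, 0, -0.003], 1.6, 0.9],
    [[0, 0, -0.003], 2.4, 0.9],
    [[0, 0, -0.003], 3.2, 0.9],
    [[0, 0, -0.003], 4, 0.9],
    [[0, 0, -0.003], 4.8, 0.9],
    [[0, 0, -0.003], 5.6, 0.9],
    [[0, 0, -0.003], 6.4, 0.9],
    [[0, 0, -0.003], 7.2, 0.9],
    [[0, 0, -0.003], 8, 0.9]
  ]
}}

```text
time: 24.6
tool_pos: [0.6704, -0.0225, 0.0764]
ee_rot: [3.141, -0.001, 1.957]
wrist_force: [2.3, 2.0, -2.3]
width: 0.0275
finger_force: 30.0
```

```bash
python3 - <<'E'
from h import *
go(); o=robot.get_obs(); print(o["wrist_torque"],o["wrist_force"])
E
```

```text
at [ 0.6704 -0.0225  0.0764] rot [ 3.141e+00 -1.000e-03  1.957e+00] w 0.0275 t 24.6 j6 -0.5
[ 0.51966364 -0.6198463   0.01992275] [ 2.29535976  2.01479109 -2.33551877]
```

Emit:
{"name": "carry_out", "arguments": {
  "steps": [
    [[0, 0, 0], 0.8, 0.9],
    [[0, 0, 0], 1.6, 0.9],
    [[0, 0, 0], 2.4, 0.9],
    [[0, 0, 0], 3.2, 0.9],
    [[0, 0, 0], 4, 0.9],
    [[0, 0, 0], 4.8, 0.9],
    [[0, 0, 0], 5.6, 0.9],
    [[0, 0, 0], 6.4, 0.9],
    [[0, 0, 0], 7.2, 0.9],
    [[0, 0, 0], 8, 0.9]
  ]
}}

```text
time: 25.85
tool_pos: [0.67, -0.0224, 0.0764]
ee_rot: [-3.14, 0.0, 0.561]
wrist_force: [1.7, 4.2, -1.9]
width: 0.0272
finger_force: 30.0
```

```bash
python3 - <<'E'
from h import *
go(); o=robot.get_obs(); print(o["wrist_torque"],o["wrist_force"])
E
```

```text
at [ 0.67   -0.0224  0.0764] rot [-3.14   0.     0.561] w 0.0272 t 25.85 j6 0.89
[ 0.57868457 -0.28422688  0.01795011] [ 1.705347    4.22929797 -1.92847908]
```

Emit:
{"name": "carry_out", "arguments": {
  "steps": [
    [[0, 0, 0], 0.8, 0.9],
    [[0, 0, 0], 1.6, 0.9],
    [[0, 0, 0], 2.2, 0.9],
    [[0, 0, 0], 2.7, 0.9],
    [[0, 0, 0], 2.7, 0.9]
  ]
}}

```text
time: 26.48
tool_pos: [0.6699, -0.0223, 0.0765]
ee_rot: [-3.14, 0.001, 0.095]
wrist_force: [2.9, 3.5, -3.3]
width: 0.0275
finger_force: 30.0
```

```bash
python3 - <<'E'
from h import *
go(); o=robot.get_obs(); print(o["wrist_torque"],o["wrist_force"])
E
```

```text
at [ 0.6699 -0.0223  0.0765] rot [-3.14e+00  1.00e-03  9.50e-02] w 0.0275 t 26.48 j6 1.36
[ 0.79925059 -0.49259485 -0.03926703] [ 2.94900904  3.49848648 -3.29113573]
```

Emit:
{"name": "carry_out", "arguments": {
  "steps": [
    [[0, 0, 0], 0.4, 0.9],
    [[0, 0, 0], 0.8, 0.9],
    [[0, 0, 0], 1.2, 0.9],
    [[0, 0, 0], 1.6, 0.9],
    [[0, 0, 0], 1.6, 0.9]
  ]
}}

```text
time: 27.1
tool_pos: [0.6699, -0.0222, 0.0765]
ee_rot: [-3.14, 0.001, -0.184]
wrist_force: [2.8, 4.0, -6.1]
width: 0.0276
finger_force: 30.0
```

```bash
python3 - <<'E'
from h import *
go(); o=robot.get_obs(); print(o["wrist_torque"],o["wrist_force"])
E
```

```text
at [ 0.6699 -0.0222  0.0765] rot [-3.14e+00  1.00e-03 -1.84e-01] w 0.0276 t 27.1 j6 1.64
[ 0.97648516 -0.56691064 -0.08347074] [ 2.81331799  3.95776721 -6.05809233]
```

Emit:
{"name": "carry_out", "arguments": {
  "steps": [
    [[0, 0, 0], 0.4, 0.9],
    [[0, 0, 0], 0.8, 0.9],
    [[0, 0, 0], 1.2, 0.9],
    [[0, 0, 0], 1.2, 0.9]
  ]
}}

```text
time: 27.6
tool_pos: [0.6684, -0.0219, 0.0766]
ee_rot: [3.141, 0.005, -0.39]
wrist_force: [-1.3, 4.9, -3.1]
width: 0.029
finger_force: 33.6
```

```bash
python3 - <<'E'
from h import *
go(); o=robot.get_obs(); print(o["wrist_torque"],o["wrist_force"])
E
```

```text
at [ 0.6684 -0.0219  0.0766] rot [ 3.141  0.005 -0.39 ] w 0.029 t 27.6 j6 1.84
[0.98262741 0.39026793 1.06142749] [-1.26763619  4.93028402 -3.13059567]
```

Emit:
{"name": "carry_out", "arguments": {
  "steps": [
    [[0, 0, 0], -0.15, 0.9],
    [[0, 0, 0], -0.15, 0.3],
    [[0, 0, 0], -0.15, 0],
    [[0, 0, 0], -0.15, 0],
    [[0, 0, -0.03], -0.15, 0],
    [[0, 0, -0.08], -0.15, 0],
    [[-0.05, 0, -0.13], -0.15, 0],
    [[-0.1, 0, -0.14], -0.15, 0],
    [[-0.1, 0, -0.14], -0.15, 0],
    [[-0.1, 0, -0.14], -0.15, 0]
  ]
}}

```text
time: 28.85
tool_pos: [0.5782, 0.0148, 0.2184]
ee_rot: [3.141, -0.002, -0.369]
wrist_force: [-0.0, -0.7, 0.8]
width: 0.047
finger_force: 0.0
```

```bash
python3 - <<'E'
from h import *
go()
s=robot.snapshot("wrist"); np.savez("pics/w6.npz",**s); cv2.imwrite("pics/w6.png",s["image"][:,:,::-1])
u,v=proj(s,[.6695,-.0225,.087])[0].astype(int); print(u,v); nut(s,(u-45,u+45,max(0,v-45),v+45))
s=robot.snapshot("top"); np.savez("pics/top1.npz",**s); cv2.imwrite("pics/top1.png",s["image"][:,:,::-1])
E
```

```text
at [0.5782 0.0148 0.2184] rot [ 3.141e+00 -2.000e-03 -3.690e-01] w 0.047 t 28.85 j6 1.87
327 96
nut top z 0.08801232926736656 869 rect xy ((669.5293579101562, -22.739946365356445), (27.77777862548828, 27.97883415222168), 78.17924499511719)
nut col 773 ((668.78759765625, -22.363536834716797), (28.246915817260742, 28.578554153442383), 79.95140075683594)
```

View pics/top1.png

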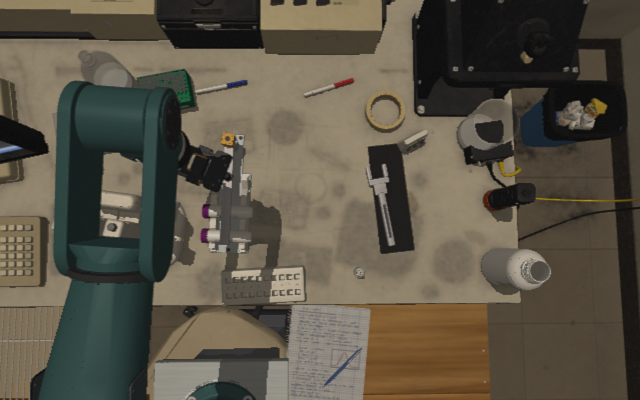

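The wrench has been knocked. It now runs from about (391,244) to (374,165) in the top view, tilted relative to the mat. The keeper is closed and the tubes are in place. I'll move to view the wrench.

```bash
python3 - <<'E'
from h import *
s=dict(np.load("pics/top1.npz")); print(cast(s,[[391,244],[377,175]],.018))
go([.47,-.41,.24],.14)
E
```

```text
[[ 0.42766638 -0.40818013  0.018     ]
 [ 0.59686977 -0.37695763  0.018     ]]
at [0.5784 0.0147 0.217 ] rot [ 3.141e+00  1.000e-03 -3.700e-01] w 0.0471 t 28.95 j6 1.87
  shift [ 0.0525  0.4352 -0.0226]
  turn (tool z down => -dyaw) -2.921
```

Emit:
{"name": "carry_out", "arguments": {
  "steps": [
    [[0.01, 0.06, -0.02], 0, 0],
    [[0.02, 0.12, -0.02], 0, 0],
    [[0.03, 0.18, -0.02], -0.5, 0],
    [[0.03, 0.24, -0.02], -1.2, 0],
    [[0.04, 0.3, -0.02], -1.8, 0],
    [[0.05, 0.36, -0.02], -2.4, 0],
    [[0.05, 0.42, -0.02], -2.9, 0],
    [[0.052, 0.435, -0.022], -2.9, 0],
    [[0.052, 0.435, -0.022], -2.9, 0],
    [[0.052, 0.435, -0.022], -2.9, 0]
  ]
}}

```text
time: 30.2
tool_pos: [0.4702, -0.4078, 0.2398]
ee_rot: [-3.141, -0.0, 0.138]
wrist_force: [0.5, 0.5, -0.0]
width: 0.047
finger_force: 0.0
```

```bash
python3 - <<'E'
from h import *
go()
s=robot.snapshot("wrist"); np.savez("pics/w7.npz",**s); cv2.imwrite("pics/w7.png",s["image"][:,:,::-1])
E
```

```text
at [ 0.4702 -0.4078  0.2398] rot [-3.141 -0.     0.138] w 0.047 t 30.2 j6 0.63
```

View pics/w7.png

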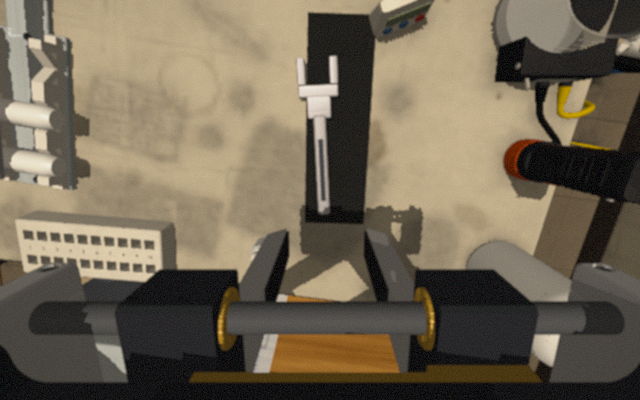

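The wrench handle tail is at (323,212) and the jaw tips are at (300,58) and (334,57). It lies along the left edge of the mat.

```bash
cat >> h.py <<'E'
def wrench(s,roi,zlo,zhi,ztop):
    P=cloud(s); x0,x1,y0,y1=roi; m=np.zeros((400,640),bool); m[y0:y1,x0:x1]=1
    m&=(P[...,2]>zlo)&(P[...,2]<zhi); n,l,st,_=cv2.connectedComponentsWithStats(m.astype(np.uint8)); m=l==1+np.argmax(st[1:,4]); v,u=np.nonzero(m); X=cast(s,np.c_[u,v],ztop)[:,:2]
    c,a,L,W=pca(X); d=np.array([np.cos(a),np.sin(a)]); nrm=np.array([-d[1],d[0]]); q=(X-c)@d; r=(X-c)@nrm
    w=[(x,r[(q>x-.004)&(q<x+.004)].max(),r[(q>x-.004)&(q<x+.004)].min()) for x in np.arange(-.096,.1,.008)]
    if np.ptp(r[q<0])>np.ptp(r[q>0]): d=-d; nrm=-nrm; q=-q; r=-r   # jaw towards +d
    h=(q>q.min()+.01)&(q<q.min()+.115)
    k=np.polyfit(q[h],r[h],1); d2=d+k[0]*nrm; d2/=np.linalg.norm(d2); tail=c+d*q.min()+nrm*np.polyval(k,q.min())
    tip=c+d*q.max()
    print("pix",m.sum(),"L",L,"W",W,"z",np.percentile(P[m][:,2],[10,50,90]).round(4)); print("dir",np.degrees(np.arctan2(d2[1],d2[0])).round(2),"tail",tail.round(4),"grip(tail+66)",(tail+d2*.066).round(4),"grip(tip-135)",(tail+d2*((tip-tail)@d2-.135)).round(4),"handle width",np.ptp(r[h]-np.polyval(k,q[h])).round(4))
    return tail+d2*.066,d2
E
python3 - <<'E'
from h import *
s=dict(np.load("pics/w7.npz")); wrench(s,(285,350,40,222),.009,.03,.018)
P=cloud(s); hsv=cv2.cvtColor(s["image"],cv2.COLOR_RGB2HSV); m=np.zeros((400,640),bool); m[5:225,300:385]=1; m&=(hsv[...,2]<60)&(P[...,2]<.009)&(P[...,2]>-.01); v,u=np.nonzero(m); print("mat",cv2.minAreaRect((cast(s,np.c_[u,v],.003)[:,:2]*1000).astype(np.float32)))
E
```

```text
pix 2585 L 0.19942442258192977 W 0.04991687568001718 z [0.0159 0.0176 0.0197]
dir 10.47 tail [ 0.4239 -0.4112] grip(tail+66) [ 0.4888 -0.3992] grip(tip-135) [ 0.4873 -0.3995] handle width 0.0159
mat ((539.89453125, -416.1710205078125), (270.4192199707031, 93.83084106445312), 4.526879787445068)
```

```bash
python3 - <<'E'
from h import *
go([.4885,-.3993,.007],np.radians(10.5))
E
```

```text
at [ 0.4703 -0.4075  0.24  ] rot [-3.141 -0.     0.139] w 0.047 t 30.25 j6 0.63
  shift [ 0.0191 -0.0055  0.233 ]
  turn (tool z down => -dyaw) -0.253
```

Emit:
{"name": "carry_out", "arguments": {
  "steps": [
    [[0.019, -0.0055, 0.04], -0.25, 0],
    [[0.019, -0.0055, 0.09], -0.25, 0],
    [[0.019, -0.0055, 0.14], -0.25, 0],
    [[0.019, -0.0055, 0.18], -0.25, 0],
    [[0.019, -0.0055, 0.2], -0.25, 0],
    [[0.019, -0.0055, 0.2], -0.25, 0],
    [[0.019, -0.0055, 0.2], -0.25, 0]
  ]
}}

```text
time: 31.12
tool_pos: [0.4888, -0.4017, 0.0425]
ee_rot: [3.138, -0.002, 0.181]
wrist_force: [-0.3, 0.7, 0.7]
width: 0.0467
finger_force: 0.0
```

```bash
python3 - <<'E'
from h import *
go([.4885,-.3993,.007],np.radians(10.5))
E
```

```text
at [ 0.4888 -0.4017  0.0425] rot [ 3.138e+00 -2.000e-03  1.810e-01] w 0.0467 t 31.12 j6 0.61
  shift [ 0.     -0.0025  0.0355]
  turn (tool z down => -dyaw) -0.011
```

Emit:
{"name": "carry_out", "arguments": {
  "steps": [
    [[0, -0.0015, 0.015], 0, 0],
    [[0, -0.0015, 0.027], 0, 0],
    [[0, -0.0015, 0.033], 0, 0],
    [[0, -0.0015, 0.033], 0, 0],
    [[0, -0.0015, 0.033], 0, 0.9],
    [[0, -0.0015, 0.033], 0, 0.9],
    [[0, -0.0015, 0.033], 0, 0.9],
    [[0, -0.0015, 0.033], 0, 0.9]
  ]
}}

```text
time: 32.12
tool_pos: [0.4872, -0.3995, 0.0073]
ee_rot: [3.141, -0.0, 0.181]
wrist_force: [0.0, -0.1, -0.0]
width: 0.0158
finger_force: 30.0
```

```bash
python3 - <<'E'
from h import *
go(); print(robot.get_obs()["wrist_force"])
E
```

```text
at [ 0.4872 -0.3995  0.0073] rot [ 3.141 -0.     0.181] w 0.0158 t 32.12 j6 0.61
[ 0.03512557 -0.07429504 -0.00833053]
```

Emit:
{"name": "carry_out", "arguments": {
  "steps": [
    [[0, 0, -0.02], 0, 0.9],
    [[0, 0, -0.06], 0, 0.9],
    [[0, 0, -0.11], 0, 0.9],
    [[0, 0, -0.15], 0, 0.9],
    [[0, 0, -0.16], 0, 0.9],
    [[0, 0, -0.16], 0, 0.9]
  ]
}}

```text
time: 32.88
tool_pos: [0.4871, -0.3994, 0.1672]
ee_rot: [3.141, -0.0, 0.181]
wrist_force: [-0.0, 0.4, -1.7]
width: 0.0153
finger_force: 30.0
```

```bash
python3 - <<'E'
from h import *
go([.64,-.185,.17],np.radians(78.8))
s=robot.snapshot("wrist"); np.savez("pics/w8.npz",**s); cv2.imwrite("pics/w8.png",s["image"][:,:,::-1])
E
```

```text
at [ 0.4871 -0.3994  0.1672] rot [ 3.141 -0.     0.181] w 0.0153 t 32.88 j6 0.61
  shift [ 0.189  -0.1835 -0.0028]
  turn (tool z down => -dyaw) -6.844
```

View pics/w8.png

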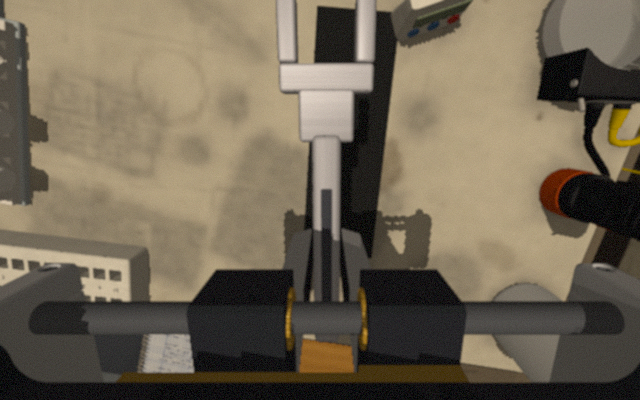

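The wrench is held. Its prong inner faces are at about u=297 and 356, and the jaw floor is at v≈63.

```bash
cat >> h.py <<'E'
def jaw(s):
    o=robot.get_obs(); p=o["tool_pos"]; R=Ro.from_euler("xyz",o["ee_rot"]); P=cloud(s); T=R.inv().apply((P-p).reshape(-1,3)).reshape(P.shape)
    m=(np.abs(T[...,2]+.0097)<.012)&(T[...,0]>.06)&(T[...,0]<.145)&(np.abs(T[...,1])<.035)
    print("head z(tool)",np.median(T[m][:,2]).round(4), "near/far", [np.median(T[m&(T[...,0]>a)&(T[...,0]<a+.01)][:,2]).round(4) for a in (.09,.1,.11,.12)])
    v,u=np.nonzero(m); X=R.inv().apply(cast(s,np.c_[u,v],p[2]+.0097)-p)
    for a in np.arange(.104,.136,.004):
        y=np.sort(X[np.abs(X[:,0]-a)<.002][:,1])
        if len(y)<5: continue
        g=np.argmax(np.diff(y)); print("x",a.round(3),"outer",y[0].round(4),y[-1].round(4),"inner",y[g].round(4),y[g+1].round(4),"mid",((y[g]+y[g+1])/2).round(4),"gap",(y[g+1]-y[g]).round(4))
    k=X[np.abs(X[:,1])<.01]; print("floor x",k[:,0].max(), "tip",X[:,0].max())
E
python3 - <<'E'
from h import *
jaw(dict(np.load("pics/w8.npz")))
E
```

```text
head z(tool) -0.0112 near/far [np.float64(-0.0114), np.float64(-0.0112), np.float64(-0.0112), np.float64(-0.0112)]
x 0.104 outer -0.0244 0.0256 inner 0.0006 0.0011 mid 0.0008 gap 0.0005
x 0.108 outer -0.0244 0.0255 inner -0.0139 0.0156 mid 0.0008 gap 0.0295
x 0.112 outer -0.0242 0.0258 inner -0.0143 0.0155 mid 0.0006 gap 0.0298
x 0.116 outer -0.0246 0.0257 inner -0.0142 0.0154 mid 0.0006 gap 0.0296
x 0.12 outer -0.0244 0.0256 inner -0.0141 0.0153 mid 0.0006 gap 0.0294
x 0.124 outer -0.0243 0.0254 inner -0.014 0.0152 mid 0.0006 gap 0.0292
x 0.128 outer -0.0246 0.0258 inner -0.0139 0.0151 mid 0.0006 gap 0.0291
x 0.132 outer -0.0244 0.0256 inner -0.0144 0.0156 mid 0.0006 gap 0.0299
floor x 0.10306793819158432 tip 0.1320830774301636
```

Emit:
{"name": "carry_out", "arguments": {
  "steps": [
    [[0.02, -0.02, -0.003], -0.9, 0.9],
    [[0.04, -0.045, -0.003], -1.8, 0.9],
    [[0.065, -0.07, -0.003], -2.7, 0.9],
    [[0.09, -0.09, -0.003], -3.6, 0.9],
    [[0.11, -0.11, -0.003], -4.5, 0.9],
    [[0.135, -0.135, -0.003], -5.4, 0.9],
    [[0.16, -0.16, -0.003], -6.3, 0.9],
    [[0.185, -0.183, -0.003], -6.84, 0.9],
    [[0.185, -0.183, -0.003], -6.84, 0.9],
    [[0.185, -0.183, -0.003], -6.84, 0.9]
  ]
}}

```text
time: 34.17
tool_pos: [0.6351, -0.1863, 0.1675]
ee_rot: [-3.137, 0.0, 1.374]
wrist_force: [0.5, -0.2, -2.0]
width: 0.016
finger_force: 30.0
```

```bash
python3 - <<'E'
from h import *
s=robot.snapshot("wrist"); np.savez("pics/w9.npz",**s)
u,v=proj(s,[.6695,-.0225,.087])[0].astype(int); print(u,v)
if v>0: nut(s,(u-45,u+45,max(0,v-45),v+45))
jaw(s)
go([.6361,-.1882,.0745],np.radians(78.8))
E
```

```text
329 -6
head z(tool) -0.0086 near/far [np.float64(-0.0088), np.float64(-0.0085), np.float64(-0.0085), np.float64(-0.0085)]
x 0.104 outer -0.0256 0.0236 inner -0.001 -0.0005 mid -0.0007 gap 0.0005
x 0.108 outer -0.0256 0.0236 inner -0.0153 0.0138 mid -0.0008 gap 0.0291
x 0.112 outer -0.0254 0.0238 inner -0.0157 0.0137 mid -0.001 gap 0.0294
x 0.116 outer -0.0258 0.0238 inner -0.0156 0.0136 mid -0.001 gap 0.0292
x 0.12 outer -0.0256 0.0236 inner -0.0155 0.0135 mid -0.001 gap 0.029
x 0.124 outer -0.0255 0.0235 inner -0.0154 0.0134 mid -0.001 gap 0.0288
x 0.128 outer -0.0258 0.0238 inner -0.0153 0.0133 mid -0.001 gap 0.0287
x 0.132 outer -0.0257 0.0236 inner -0.0157 0.0138 mid -0.001 gap 0.0295
floor x 0.10315057164101286 tip 0.13176398350285715
at [ 0.6351 -0.1867  0.1682] rot [-3.138  0.     1.373] w 0.0157 t 34.23 j6 -0.17
  shift [-0.0012  0.0015  0.0937]
  turn (tool z down => -dyaw) -0.012
```

Emit:
{"name": "carry_out", "arguments": {
  "steps": [
    [[-0.001, 0.001, 0.03], 0, 0.9],
    [[-0.001, 0.001, 0.06], 0, 0.9],
    [[-0.001, 0.001, 0.085], 0, 0.9],
    [[-0.001, 0.001, 0.0925], 0, 0.9],
    [[-0.001, 0.001, 0.0925], 0, 0.9],
    [[-0.001, 0.001, 0.0925], 0, 0.9],
    [[-0.001, 0.001, 0.0925], 0, 0.9],
    [[-0.001, 0.001, 0.0925], 0, 0.9]
  ]
}}

```text
time: 35.22
tool_pos: [0.6374, -0.1875, 0.0784]
ee_rot: [3.14, 0.0, 1.375]
wrist_force: [-0.7, 0.1, -1.7]
width: 0.0154
finger_force: 30.0
```

```bash
python3 - <<'E'
from h import *
go([.6361,-.1882,.0745],np.radians(78.8))
s=robot.snapshot("wrist"); np.savez("pics/w9.npz",**s)
jaw(s)
go([.6361,-.1882,.0745],np.radians(78.8))
E
```

```text
at [ 0.6374 -0.1875  0.0784] rot [3.14  0.    1.375] w 0.0154 t 35.23 j6 -0.18
  shift [-0.001  -0.0012  0.0039]
  turn (tool z down => -dyaw) -0.004
head z(tool) -0.0095 near/far [np.float64(-0.0097), np.float64(-0.0095), np.float64(-0.0094), np.float64(-0.0094)]
x 0.104 outer -0.0254 0.0241 inner -0.0007 -0.0001 mid -0.0004 gap 0.0005
x 0.108 outer -0.0254 0.0241 inner -0.015 0.0142 mid -0.0004 gap 0.0292
x 0.112 outer -0.0256 0.0243 inner -0.0154 0.0141 mid -0.0006 gap 0.0295
x 0.116 outer -0.0256 0.0243 inner -0.0153 0.014 mid -0.0006 gap 0.0293
x 0.12 outer -0.0254 0.0241 inner -0.0152 0.0139 mid -0.0006 gap 0.0291
x 0.124 outer -0.0256 0.0239 inner -0.0151 0.0138 mid -0.0006 gap 0.0289
x 0.128 outer -0.0256 0.0243 inner -0.0151 0.0137 mid -0.0007 gap 0.0288
x 0.132 outer -0.0254 0.0241 inner -0.0155 0.0142 mid -0.0006 gap 0.0296
floor x 0.10280772212469941 tip 0.13154341063944278
at [ 0.6373 -0.1874  0.0782] rot [3.141 0.    1.375] w 0.0153 t 35.27 j6 -0.18
  shift [-0.001  -0.001   0.0037]
  turn (tool z down => -dyaw) -0.004
```

```bash
python3 - <<'E'
from h import *
go([.6462,-.1395,.106],np.radians(78.8))
E
```

```text
at [ 0.6373 -0.1874  0.0782] rot [3.141 0.    1.375] w 0.0153 t 35.27 j6 -0.18
  shift [ 0.0487 -0.0006 -0.0279]
  turn (tool z down => -dyaw) -0.004
```

Emit:
{"name": "carry_out", "arguments": {
  "steps": [
    [[0, 0, -0.03], 0, 0.9],
    [[0, 0, -0.032], 0, 0.9],
    [[0.025, -0.0006, -0.032], 0, 0.9],
    [[0.0475, -0.0006, -0.03], 0, 0.9],
    [[0.0475, -0.0006, -0.03], 0, 0.9],
    [[0.0475, -0.0006, -0.03], 0, 0.9],
    [[0.0475, -0.0006, -0.03], 0, 0.9],
    [[0.0475, -0.0006, -0.03], 0, 0.9]
  ]
}}

```text
time: 36.28
tool_pos: [0.6456, -0.1413, 0.1075]
ee_rot: [3.142, 0.0, 1.374]
wrist_force: [0.3, -0.6, -2.8]
width: 0.0157
finger_force: 30.0
```

```bash
python3 - <<'E'
from h import *
go([.6462,-.1395,.106],np.radians(78.8))
s=robot.snapshot("wrist"); np.savez("pics/w10.npz",**s); cv2.imwrite("pics/w10.png",cv2.resize(s["image"][:200,220:440,::-1],None,fx=3,fy=3))
jaw(s); u,v=proj(s,[.6695,-.0225,.087])[0].astype(int); print(u,v); nut(s,(u-30,u+30,max(0,v-35),v+35))
E
```

```text
at [ 0.6456 -0.1413  0.1075] rot [3.142 0.    1.374] w 0.0157 t 36.27 j6 -0.1
  shift [0.0019 0.0003 0.0015]
  turn (tool z down => -dyaw) -0.009
head z(tool) -0.0092 near/far [np.float64(-0.0094), np.float64(-0.0092), np.float64(-0.0091), np.float64(-0.0091)]
x 0.104 outer -0.0255 0.0239 inner -0.0127 -0.0122 mid -0.0125 gap 0.0005
x 0.108 outer -0.0255 0.0239 inner -0.0152 0.014 mid -0.0006 gap 0.0292
x 0.112 outer -0.0257 0.0241 inner -0.0155 0.0139 mid -0.0008 gap 0.0294
x 0.116 outer -0.0257 0.024 inner -0.0154 0.0138 mid -0.0008 gap 0.0293
x 0.12 outer -0.0255 0.0239 inner -0.0153 0.0137 mid -0.0008 gap 0.0291
x 0.124 outer -0.0257 0.0237 inner -0.0152 0.0136 mid -0.0008 gap 0.0289
x 0.128 outer -0.0257 0.0241 inner -0.0152 0.0136 mid -0.0008 gap 0.0288
x 0.132 outer -0.0255 0.0239 inner -0.0156 0.014 mid -0.0008 gap 0.0296
floor x 0.10274520700248645 tip 0.13143787347698552
327 39
nut top z 0.08816242259338535 2272 rect xy ((669.7669677734375, -21.833009719848633), (25.990419387817383, 27.814477920532227), 78.66963195800781)
nut col 1953 ((669.3217163085938, -21.941516876220703), (26.61641502380371, 27.86924171447754), 78.1570053100586)
```

View pics/w10.png

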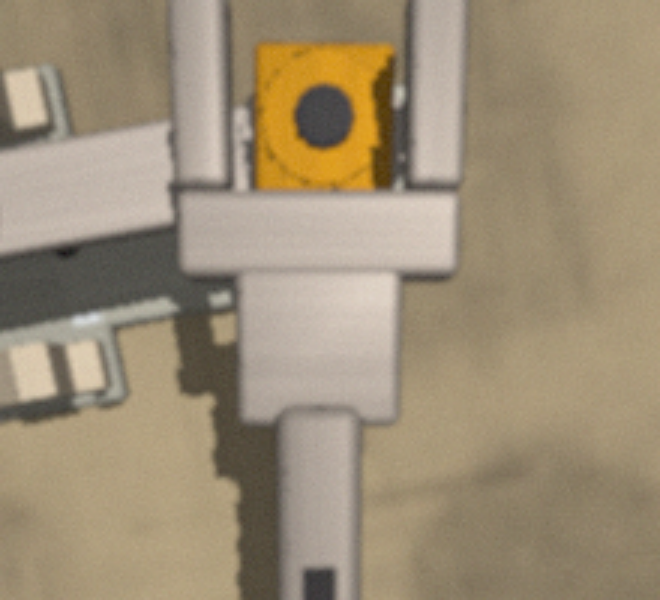

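The nut is visible through the jaw opening, so the two are nearly aligned. In the crop the nut spans u 258–395 and the jaw 226–413. I need a small correction (+1.5 mm x, +0.9 mm y), then descend.

Emit:
{"name": "carry_out", "arguments": {
  "steps": [
    [[0.0015, 0.0009, 0.005], 0, 0.9],
    [[0.0015, 0.0009, 0.012], 0, 0.9],
    [[0.0015, 0.0009, 0.018], 0, 0.9],
    [[0.0015, 0.0009, 0.022], 0, 0.9],
    [[0.0015, 0.0009, 0.025], 0, 0.9],
    [[0.0015, 0.0009, 0.025], 0, 0.9],
    [[0.0015, 0.0009, 0.025], 0, 0.9]
  ]
}}

```text
time: 37.2
tool_pos: [0.647, -0.1394, 0.0828]
ee_rot: [3.141, 0.0, 1.375]
wrist_force: [-0.4, -1.1, -2.2]
width: 0.0156
finger_force: 30.0
```

Emit:
{"name": "carry_out", "arguments": {
  "steps": [
    [[0, 0, 0.003], 0, 0.9],
    [[0, 0, 0.006], 0, 0.9],
    [[0, 0, 0.006], 0, 0.9],
    [[0, 0, 0.006], 0, 0.9]
  ]
}}

```text
time: 37.7
tool_pos: [0.6468, -0.1393, 0.0765]
ee_rot: [-3.142, 0.0, 1.375]
wrist_force: [0.1, -0.6, -1.7]
width: 0.016
finger_force: 30.0
```

```bash
python3 - <<'E'
from h import *
go(); o=robot.get_obs(); print(o["wrist_torque"],o["wrist_force"])
p=o["tool_pos"]; print("radius",np.hypot(*(p[:2]-[.6694,-.0226])))
arc([.6694,-.0226],-np.radians(np.arange(3,31,3)))
E
```

```text
at [ 0.6468 -0.1393  0.0765] rot [-3.142  0.     1.375] w 0.016 t 37.7 j6 -0.1
[-0.08193343 -0.047476   -0.04807188] [ 0.06452975 -0.6182202  -1.65785656]
radius 0.11889692287131436
[[0.0001, -0.0062, 0.0], np.float64(0.3)]
[[0.0006, -0.0124, 0.0], np.float64(0.6)]
[[0.0014, -0.0186, 0.0], np.float64(0.9)]
[[0.0025, -0.0247, 0.0], np.float64(1.2)]
[[0.0039, -0.0308, 0.0], np.float64(1.5)]
[[0.0056, -0.0368, 0.0], np.float64(1.8)]
[[0.0077, -0.0426, -0.0], np.float64(2.1)]
[[0.01, -0.0484, -0.0], np.float64(2.4)]
[[0.0127, -0.054, -0.0], np.float64(2.7)]
[[0.0156, -0.0595, -0.0], np.float64(3.0)]
```

Emit:
{"name": "carry_out", "arguments": {
  "steps": [
    [[0.0001, -0.0062, 0], 0.3, 0.9],
    [[0.0006, -0.0124, 0], 0.6, 0.9],
    [[0.0014, -0.0186, 0], 0.9, 0.9],
    [[0.0025, -0.0247, 0], 1.2, 0.9],
    [[0.0025, -0.0247, 0], 1.2, 0.9]
  ]
}}

```text
time: 38.33
tool_pos: [0.6257, -0.1329, 0.0779]
ee_rot: [3.134, -0.001, 1.166]
wrist_force: [5.1, -1.2, -3.3]
width: 0.016
finger_force: 30.2
```

```bash
python3 - <<'E'
from h import *
go(); o=robot.get_obs(); print(o["wrist_torque"],o["wrist_force"])
p=o["tool_pos"]; d=p[:2]-[.6694,-.0226]; print("radius",np.hypot(*d), np.degrees(np.arctan2(d[1],d[0])))
arc([.6694,-.0226],-np.radians(np.arange(3,31,3)))
E
```

```text
at [ 0.6257 -0.1329  0.0779] rot [ 3.134e+00 -1.000e-03  1.166e+00] w 0.016 t 38.33 j6 0.11
[-0.43727055 -0.9108917   0.37424857] [ 5.07863272 -1.17241962 -3.30632746]
radius 0.11861682782580822 -111.63677926437946
[[-0.0, -0.0062, -0.0], np.float64(0.3)]
[[0.0003, -0.0124, -0.0001], np.float64(0.6)]
[[0.001, -0.0186, -0.0001], np.float64(0.9)]
[[0.0019, -0.0247, -0.0002], np.float64(1.2)]
[[0.0032, -0.0308, -0.0002], np.float64(1.5)]
[[0.0048, -0.0368, -0.0003], np.float64(1.8)]
[[0.0067, -0.0427, -0.0003], np.float64(2.1)]
[[0.0089, -0.0485, -0.0004], np.float64(2.4)]
[[0.0115, -0.0542, -0.0004], np.float64(2.7)]
[[0.0143, -0.0597, -0.0004], np.float64(3.0)]
```

Emit:
{"name": "carry_out", "arguments": {
  "steps": [
    [[0, -0.0062, 0.001], 0.3, 0.9],
    [[0.0003, -0.0124, 0.001], 0.6, 0.9],
    [[0.001, -0.0186, 0.001], 0.9, 0.9],
    [[0.0019, -0.0247, 0.001], 1.2, 0.9],
    [[0.0032, -0.0308, 0.001], 1.5, 0.9],
    [[0.0048, -0.0368, 0.001], 1.8, 0.9],
    [[0.0048, -0.0368, 0.001], 1.8, 0.9]
  ]
}}

```text
time: 39.2
tool_pos: [0.595, -0.1148, 0.0777]
ee_rot: [3.131, -0.003, 0.852]
wrist_force: [6.6, -2.5, -2.0]
width: 0.0157
finger_force: 30.5
```

```bash
python3 - <<'E'
from h import *
go(); o=robot.get_obs(); print(o["wrist_torque"],o["wrist_force"])
p=o["tool_pos"]; d=p[:2]-[.6694,-.0226]; print("radius",np.hypot(*d), np.degrees(np.arctan2(d[1],d[0])))
arc([.6694,-.0226],-np.radians(np.arange(3,22,3)))
E
```

```text
at [ 0.595  -0.1148  0.0777] rot [ 3.131e+00 -3.000e-03  8.520e-01] w 0.0157 t 39.2 j6 0.44
[-0.75636901 -1.28911457  0.48548634] [ 6.5915858  -2.47691586 -1.99684842]
radius 0.1184986636214849 -128.89368314360186
[[-0.0001, -0.0062, -0.0001], np.float64(0.3)]
[[0.0002, -0.0124, -0.0001], np.float64(0.6)]
[[0.0007, -0.0186, -0.0002], np.float64(0.9)]
[[0.0016, -0.0247, -0.0003], np.float64(1.2)]
[[0.0028, -0.0308, -0.0003], np.float64(1.5)]
[[0.0043, -0.0368, -0.0004], np.float64(1.8)]
[[0.0062, -0.0427, -0.0004], np.float64(2.1)]
```

Emit:
{"name": "carry_out", "arguments": {
  "steps": [
    [[-0.0001, -0.0062, 0], 0.3, 0.9],
    [[0.0002, -0.0124, 0], 0.6, 0.9],
    [[0.0007, -0.0186, 0], 0.9, 0.9],
    [[0.0016, -0.0247, 0], 1.2, 0.9],
    [[0.0016, -0.0247, 0], 1.2, 0.9]
  ]
}}

```text
time: 39.83
tool_pos: [0.5775, -0.0974, 0.0776]
ee_rot: [3.132, -0.005, 0.643]
wrist_force: [6.7, -2.9, -2.6]
width: 0.0154
finger_force: 30.6
```

```bash
python3 - <<'E'
from h import *
go(); o=robot.get_obs(); print(o["wrist_torque"],o["wrist_force"])
p=o["tool_pos"]; d=p[:2]-[.6694,-.0226]; print("radius",np.hypot(*d), np.degrees(np.arctan2(d[1],d[0])))
arc([.6694,-.0226],-np.radians(np.arange(3,22,3)))
E
```

```text
at [ 0.5775 -0.0974  0.0776] rot [ 3.132 -0.005  0.643] w 0.0154 t 39.83 j6 0.67
[-0.817856   -1.29078979  0.54061183] [ 6.73498134 -2.86261199 -2.6429985 ]
radius 0.11845354464902107 -140.84242472930646
[[-0.0001, -0.0062, -0.0001], np.float64(0.3)]
[[0.0001, -0.0124, -0.0001], np.float64(0.6)]
[[0.0007, -0.0186, -0.0002], np.float64(0.9)]
[[0.0016, -0.0247, -0.0002], np.float64(1.2)]
[[0.0028, -0.0308, -0.0003], np.float64(1.5)]
[[0.0043, -0.0368, -0.0003], np.float64(1.8)]
[[0.0061, -0.0427, -0.0004], np.float64(2.1)]
```

Emit:
{"name": "carry_out", "arguments": {
  "steps": [
    [[0, -0.003, 0], 0.15, 0.9],
    [[-0.0001, -0.0062, 0], 0.3, 0.9],
    [[0, -0.009, 0], 0.45, 0.9],
    [[0.0001, -0.0124, 0], 0.6, 0.9],
    [[0.0001, -0.0124, 0], 0.6, 0.9]
  ]
}}

```text
time: 40.45
tool_pos: [0.5704, -0.0877, 0.0776]
ee_rot: [3.132, -0.006, 0.538]
wrist_force: [6.9, -3.2, -3.9]
width: 0.0157
finger_force: 30.7
```

```bash
python3 - <<'E'
from h import *
go(); o=robot.get_obs(); print(o["wrist_torque"],o["wrist_force"])
p=o["tool_pos"]; d=p[:2]-[.6694,-.0226]; print("radius",np.hypot(*d), np.degrees(np.arctan2(d[1],d[0])))
E
```

```text
at [ 0.5704 -0.0877  0.0776] rot [ 3.132 -0.006  0.538] w 0.0157 t 40.45 j6 0.78
[-0.87812556 -1.33038605  0.5511254 ] [ 6.88987056 -3.23989393 -3.87842391]
radius 0.11849790195178271 -146.6698078390057
```

```bash
python3 - <<'E'
from h import *
s=robot.snapshot("wrist"); np.savez("pics/w11.npz",**s); cv2.imwrite("pics/w11.png",cv2.resize(s["image"][:200,220:440,::-1],None,fx=3,fy=3))
jaw(s); u,v=proj(s,[.6695,-.0225,.087])[0].astype(int); print(u,v); nut(s,(u-50,u+50,max(0,v-50),v+40))
E
```

```text
head z(tool) -0.0082 near/far [np.float64(-0.0081), np.float64(-0.0079), np.float64(-0.0091), np.float64(-0.0087)]
x 0.104 outer -0.0293 0.0198 inner -0.0189 -0.0164 mid -0.0177 gap 0.0026
x 0.108 outer -0.0296 0.0198 inner -0.0193 -0.0173 mid -0.0183 gap 0.002
x 0.112 outer -0.0295 0.0197 inner -0.0192 -0.0182 mid -0.0187 gap 0.0011
x 0.116 outer -0.0298 0.0196 inner 0.0002 0.0007 mid 0.0004 gap 0.0005
x 0.12 outer -0.0301 0.0194 inner 0.0002 0.0007 mid 0.0004 gap 0.0005
x 0.124 outer -0.0303 0.0193 inner 0.0082 0.0092 mid 0.0087 gap 0.001
x 0.128 outer -0.0303 0.0192 inner 0.0072 0.0091 mid 0.0081 gap 0.002
x 0.132 outer -0.0301 0.0186 inner -0.0207 -0.0152 mid -0.0179 gap 0.0054
floor x 0.13132872769551585 tip 0.13135234464332837
316 28
nut top z 0.0868223722772384 6120 rect xy ((667.263916015625, -23.787765502929688), (30.895023345947266, 50.29903030395508), 30.989404678344727)
nut col 2931 ((668.3875732421875, -23.250877380371094), (30.29641342163086, 28.134729385375977), 42.465885162353516)
```

View pics/w11.png

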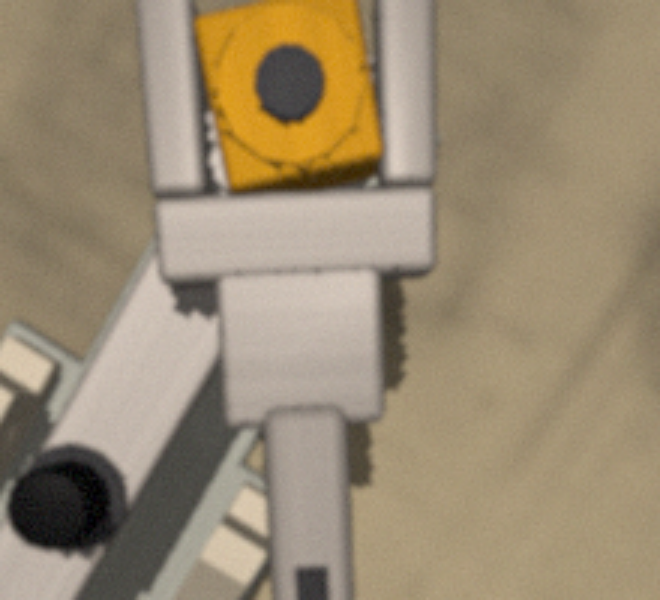

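The nut turned with the wrench: it is now at roughly 41°, and was at 78.4° before. The jaw still grips it at the edge of its play. The force hasn't risen yet, so I'll continue.

Emit:
{"name": "carry_out", "arguments": {
  "steps": [
    [[0, -0.003, 0], 0.15, 0.9],
    [[-0.0001, -0.0062, 0], 0.3, 0.9],
    [[-0.0001, -0.0062, 0], 0.3, 0.9]
  ]
}}

```text
time: 40.88
tool_pos: [0.5676, -0.0835, 0.0779]
ee_rot: [3.13, -0.007, 0.486]
wrist_force: [7.5, -6.6, -2.8]
width: 0.016
finger_force: 31.0
```

```bash
python3 - <<'E'
from h import *
go(); o=robot.get_obs(); print(o["wrist_torque"],o["wrist_force"])
p=o["tool_pos"]; d=p[:2]-[.6694,-.0226]; print("radius",np.hypot(*d), np.degrees(np.arctan2(d[1],d[0])))
E
```

```text
at [ 0.5676 -0.0835  0.0779] rot [ 3.13  -0.007  0.486] w 0.016 t 40.88 j6 0.84
[-1.29839669 -1.36831847  0.63279214] [ 7.52024682 -6.63309094 -2.76685776]
radius 0.11866181189731734 -149.09909821280422
```

Emit:
{"name": "carry_out", "arguments": {
  "steps": [
    [[0, -0.003, 0], 0.15, 0.9],
    [[-0.0001, -0.0062, 0], 0.3, 0.9],
    [[-0.0001, -0.0062, 0], 0.3, 0.9]
  ]
}}

```text
time: 41.25
tool_pos: [0.5659, -0.0796, 0.0786]
ee_rot: [3.126, -0.009, 0.433]
wrist_force: [10.3, -9.0, -3.1]
width: 0.0159
finger_force: 31.2
```

```bash
python3 - <<'E'
from h import *
go(); o=robot.get_obs(); print(o["wrist_torque"],o["wrist_force"])
p=o["tool_pos"]; d=p[:2]-[.6694,-.0226]; print("radius",np.hypot(*d), np.degrees(np.arctan2(d[1],d[0])))
E
```

```text
at [ 0.5659 -0.0796  0.0786] rot [ 3.126 -0.009  0.433] w 0.0159 t 41.25 j6 0.9
[-1.79121045 -1.78456662  0.59199396] [10.26610316 -8.95018301 -3.05272009]
radius 0.11819486517662443 -151.1481217983516
```

Emit:
{"name": "carry_out", "arguments": {
  "steps": [
    [[0, -0.003, 0], 0.1, 0.9],
    [[0, -0.006, 0], 0.2, 0.9],
    [[0, -0.008, 0], 0.25, 0.9],
    [[0, -0.008, 0], 0.25, 0.9],
    [[0, -0.008, 0], 0.25, 0.9]
  ]
}}

```text
time: 41.88
tool_pos: [0.5623, -0.074, 0.0786]
ee_rot: [3.124, -0.008, 0.388]
wrist_force: [8.5, -11.5, -3.7]
width: 0.0163
finger_force: 30.8
```

```bash
python3 - <<'E'
from h import *
go(); o=robot.get_obs(); print(o["wrist_torque"],o["wrist_force"])
p=o["tool_pos"]; d=p[:2]-[.6694,-.0226]; print("radius",np.hypot(*d), np.degrees(np.arctan2(d[1],d[0])))
arc([.6694,-.0226],np.radians([2,4,6,8]))
E
```

```text
at [ 0.5623 -0.074   0.0786] rot [ 3.124 -0.008  0.388] w 0.0163 t 41.88 j6 0.96
[-2.45722406 -1.64163622  0.51286535] [  8.51295912 -11.50639964  -3.71376686]
radius 0.11880051190357777 -154.3484654966194
[[0.0003, 0.0041, 0.0001], np.float64(-0.2)]
[[0.0008, 0.0083, 0.0001], np.float64(-0.4)]
[[0.0014, 0.0124, 0.0002], np.float64(-0.6)]
[[0.0021, 0.0164, 0.0003], np.float64(-0.8)]
```

```bash
cat >> h.py <<'E'
def nutangle(s):
    u,v=proj(s,[.6695,-.0225,.087])[0].astype(int); hsv=cv2.cvtColor(s["image"],cv2.COLOR_RGB2HSV); n=(hsv[...,1]>140)&(hsv[...,0]>10)&(hsv[...,0]<35)&(hsv[...,2]>150)
    k=np.zeros_like(n); k[max(0,v-50):v+50,u-50:u+50]=1; n=cv2.morphologyEx((n&k).astype(np.uint8),cv2.MORPH_CLOSE,np.ones((9,9)))
    c,_=rect(n); h=cv2.convexHull(c); X=cast(s,h[:,0,:],.087)[:,:2]*1000
    print("nut rect",cv2.minAreaRect(X.astype(np.float32)),"toprow",c[:,0,1].min())
    e=np.diff(np.vstack([X,X[:1]]),axis=0); L=np.hypot(*e.T); a=np.degrees(np.arctan2(e[:,1],e[:,0]))%90
    for i in np.argsort(-L)[:5]: print("  edge",L[i].round(1),a[i].round(1))
E
python3 - <<'E'
from h import *
for f in ("w6","w10","w11"): nutangle(dict(np.load(f"pics/{f}.npz")))
s=robot.snapshot("wrist"); np.savez("pics/w12.npz",**s); nutangle(s)
E
```

```text
nut rect ((669.4789428710938, -22.439781188964844), (26.918399810791016, 27.089290618896484), 79.08759307861328) toprow 80
  edge 20.7 79.1
  edge 17.7 80.6
  edge 16.9 78.4
  edge 13.0 78.1
  edge 6.5 69.5
nut rect ((669.7579345703125, -21.83121109008789), (25.99040412902832, 27.1733455657959), 78.66963195800781) toprow 14
  edge 24.7 69.9
  edge 23.1 78.7
  edge 18.1 79.6
  edge 17.6 78.7
  edge 7.7 74.8
nut rect ((670.1602783203125, -21.712831497192383), (28.548568725585938, 26.88589859008789), 42.419456481933594) toprow 0
  edge 24.3 31.0
  edge 18.0 43.1
  edge 15.3 42.4
  edge 10.1 43.0
  edge 8.5 42.0
nut rect ((670.3157958984375, -21.89348602294922), (28.50054931640625, 27.26207160949707), 39.34343719482422) toprow 0
  edge 20.0 22.6
  edge 19.4 38.0
  edge 18.8 39.3
  edge 14.2 40.0
  edge 8.2 39.4
```

Emit:
{"name": "carry_out", "arguments": {
  "steps": [
    [[0, -0.004, 0], 0.15, 0.9],
    [[0, -0.008, 0], 0.25, 0.9],
    [[0, -0.008, 0], 0.25, 0.9],
    [[0, -0.008, 0], 0.25, 0.9]
  ]
}}

```text
time: 42.42
tool_pos: [0.5604, -0.0697, 0.0793]
ee_rot: [3.118, -0.01, 0.344]
wrist_force: [11.0, -17.8, -3.6]
width: 0.0158
finger_force: 31.0
```

```bash
python3 - <<'E'
from h import *
go(); o=robot.get_obs(); print(o["wrist_torque"],o["wrist_force"])
p=o["tool_pos"]; d=p[:2]-[.6694,-.0226]; print("radius",np.hypot(*d), np.degrees(np.arctan2(d[1],d[0])))
s=robot.snapshot("wrist"); np.savez("pics/w12.npz",**s); nutangle(s)
E
```

```text
at [ 0.5604 -0.0697  0.0793] rot [ 3.118 -0.01   0.344] w 0.0158 t 42.42 j6 1.01
[-3.64092101 -1.96317486  0.61250326] [ 11.01805515 -17.78363625  -3.56093127]
radius 0.11870891752013432 -156.6495875194002
nut rect ((670.1953125, -21.91869354248047), (28.334671020507812, 27.030712127685547), 37.6678352355957) toprow 0
  edge 17.7 36.9
  edge 17.6 20.1
  edge 16.5 37.7
  edge 9.4 37.9
  edge 9.3 48.7
```

The wrench is at its stop: torque rose from 1.3 to about 3 N m with almost no further turning. I'll back off carefully within the play and then lift.

```bash
python3 - <<'E'
from h import *
arc([.6694,-.0226],np.radians([2,4,6,8,10,12]))
E
```

```text
[[0.0003, 0.0041, 0.0001], np.float64(-0.2)]
[[0.0008, 0.0082, 0.0002], np.float64(-0.4)]
[[0.0014, 0.0123, 0.0003], np.float64(-0.6)]
[[0.0022, 0.0164, 0.0004], np.float64(-0.8)]
[[0.0031, 0.0205, 0.0005], np.float64(-1.0)]
[[0.0042, 0.0245, 0.0006], np.float64(-1.2)]
```

Emit:
{"name": "carry_out", "arguments": {
  "steps": [
    [[0.0003, 0.0041, 0], -0.2, 0.9],
    [[0.0008, 0.0083, 0], -0.4, 0.9],
    [[0.0014, 0.0124, 0], -0.6, 0.9],
    [[0.0021, 0.0164, 0], -0.8, 0.9],
    [[0.0021, 0.0164, 0], -0.8, 0.9],
    [[0.0021, 0.0164, 0], -0.8, 0.9]
  ]
}}

```text
time: 43.22
tool_pos: [0.5645, -0.0784, 0.0773]
ee_rot: [3.132, -0.004, 0.483]
wrist_force: [6.7, -6.8, -2.9]
width: 0.0156
finger_force: 29.9
```

```bash
python3 - <<'E'
from h import *
go(); o=robot.get_obs(); print(o["wrist_torque"],o["wrist_force"])
p=o["tool_pos"]; d=p[:2]-[.6694,-.0226]; print("radius",np.hypot(*d), np.degrees(np.arctan2(d[1],d[0])))
s=robot.snapshot("wrist"); np.savez("pics/w12.npz",**s); nutangle(s)
arc([.6694,-.0226],np.radians([2,4,6,8]))
E
```

```text
at [ 0.5645 -0.0784  0.0773] rot [ 3.132 -0.004  0.483] w 0.0156 t 43.23 j6 0.85
[-1.30102881 -0.91488162 -0.07119032] [ 6.66905692 -6.84339329 -2.87501105]
radius 0.11879596034023622 -151.97982534021926
nut rect ((670.087890625, -21.87386703491211), (28.285743713378906, 26.9742488861084), 40.06537628173828) toprow 0
  edge 25.2 27.8
  edge 14.9 40.1
  edge 14.9 40.6
  edge 12.7 40.7
  edge 5.8 41.9
[[0.0001, 0.0041, 0.0], np.float64(-0.2)]
[[0.0003, 0.0083, 0.0001], np.float64(-0.4)]
[[0.0007, 0.0124, 0.0001], np.float64(-0.6)]
[[0.0012, 0.0165, 0.0002], np.float64(-0.8)]
```

Emit:
{"name": "carry_out", "arguments": {
  "steps": [
    [[0.0001, 0.0041, 0], -0.2, 0.9],
    [[0.0003, 0.0083, 0], -0.4, 0.9],
    [[0.0007, 0.0124, 0], -0.6, 0.9],
    [[0.0007, 0.0124, 0], -0.6, 0.9],
    [[0.0007, 0.0124, 0], -0.6, 0.9]
  ]
}}

```text
time: 43.9
tool_pos: [0.5691, -0.0883, 0.0767]
ee_rot: [3.135, -0.001, 0.587]
wrist_force: [1.4, -6.1, -0.9]
width: 0.0155
finger_force: 30.1
```

```bash
python3 - <<'E'
from h import *
go(); o=robot.get_obs(); print(o["wrist_torque"],o["wrist_force"])
p=o["tool_pos"]; d=p[:2]-[.6694,-.0226]; print("radius",np.hypot(*d), np.degrees(np.arctan2(d[1],d[0])))
s=robot.snapshot("wrist"); np.savez("pics/w12.npz",**s); nutangle(s)
arc([.6694,-.0226],np.radians([2,4,6,8]))
E
```

```text
at [ 0.5691 -0.0883  0.0767] rot [ 3.135e+00 -1.000e-03  5.870e-01] w 0.0155 t 43.9 j6 0.73
[-1.01158176 -0.3825958  -0.36034217] [ 1.38797979 -6.14934678 -0.91259819]
radius 0.11989347888717983 -146.7746824272342
nut rect ((669.1336059570312, -22.61603546142578), (25.974605560302734, 26.943817138671875), 41.022579193115234) toprow 0
  edge 27.1 33.7
  edge 18.9 41.0
  edge 18.6 42.4
  edge 12.7 41.5
  edge 6.1 42.2
[[0.0, 0.0042, 0.0], np.float64(-0.2)]
[[0.0002, 0.0084, 0.0001], np.float64(-0.4)]
[[0.0006, 0.0125, 0.0001], np.float64(-0.6)]
[[0.001, 0.0167, 0.0001], np.float64(-0.8)]
```

Emit:
{"name": "carry_out", "arguments": {
  "steps": [
    [[0, 0.0042, 0], 0, 0.9],
    [[0.0002, 0.007, 0], -0.05, 0.9],
    [[0.0002, 0.007, 0], -0.05, 0.9],
    [[0.0002, 0.007, 0], -0.05, 0.9]
  ]
}}

```text
time: 44.45
tool_pos: [0.5716, -0.0912, 0.0755]
ee_rot: [-3.142, 0.0, 0.598]
wrist_force: [0.1, -1.5, 0.4]
width: 0.0158
finger_force: 29.9
```

```bash
python3 - <<'E'
from h import *
go(); o=robot.get_obs(); print(o["wrist_torque"],o["wrist_force"])
p=o["tool_pos"]; d=p[:2]-[.6694,-.0226]; print("radius",np.hypot(*d), np.degrees(np.arctan2(d[1],d[0])))
s=robot.snapshot("wrist"); np.savez("pics/w13.npz",**s); cv2.imwrite("pics/w13.png",cv2.resize(s["image"][:200,220:440,::-1],None,fx=3,fy=3)); nutangle(s)
E
```

```text
at [ 0.5716 -0.0912  0.0755] rot [-3.142  0.     0.598] w 0.0158 t 44.45 j6 0.72
[-0.18741339  0.00330297  0.07953395] [ 0.09183584 -1.50732311  0.41349012]
radius 0.11942713494001521 -144.93911980274376
nut rect ((669.1739501953125, -22.56793785095215), (25.753921508789062, 26.910768508911133), 41.28407287597656) toprow 0
  edge 26.9 34.2
  edge 22.2 41.9
  edge 19.2 41.3
  edge 10.2 42.1
  edge 7.7 41.2
```

View pics/w13.png

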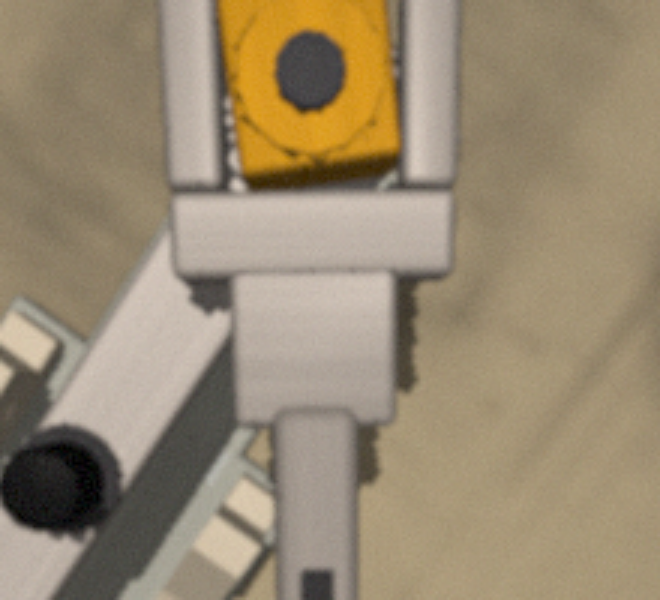

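The jaw is nearly free of the nut, with force at 1.5 N, and the nut has turned about 37° in all. Lifting off.

Emit:
{"name": "carry_out", "arguments": {
  "steps": [
    [[0, 0.003, 0], -0.15, 0.9],
    [[0, 0.003, 0], -0.15, 0.9],
    [[0, 0.003, -0.005], -0.15, 0.9],
    [[0, 0.003, -0.012], -0.15, 0.9],
    [[0, 0.003, -0.02], -0.15, 0.9],
    [[0, 0.003, -0.05], -0.15, 0.9],
    [[0, 0.003, -0.09], -0.15, 0.9],
    [[0, 0.003, -0.09], -0.15, 0.9],
    [[0, 0.003, -0.09], -0.15, 0.9]
  ]
}}

```text
time: 45.62
tool_pos: [0.5729, -0.0937, 0.1646]
ee_rot: [-3.141, 0.001, 0.624]
wrist_force: [-0.0, -0.5, -1.7]
width: 0.0154
finger_force: 29.9
```

```bash
python3 - <<'E'
from h import *
go(); s=robot.snapshot("wrist"); np.savez("pics/w14.npz",**s); nutangle(s); jaw(s)
s=robot.snapshot("top"); np.savez("pics/top2.npz",**s); hsv=cv2.cvtColor(s["image"],cv2.COLOR_RGB2HSV)
m=np.zeros((400,640),bool); m[140:258,360:418]=1; m&=hsv[...,2]<60
c,_=rect(cv2.morphologyEx(m.astype(np.uint8),cv2.MORPH_OPEN,np.ones((3,3)))); X=cast(s,c[:,0,:],.003)[:,:2]; print("mat",cv2.minAreaRect((X*1000).astype(np.float32)))
E
```

```text
at [ 0.5729 -0.0937  0.1646] rot [-3.141e+00  1.000e-03  6.240e-01] w 0.0154 t 45.62 j6 0.69
nut rect ((673.9397583007812, -17.90380859375), (16.360836029052734, 27.09322738647461), 36.42774200439453) toprow 40
  edge 24.3 35.7
  edge 20.1 41.7
  edge 10.7 36.4
  edge 9.4 44.4
  edge 4.3 46.8
head z(tool) -0.01 near/far [np.float64(-0.0102), np.float64(-0.0099), np.float64(-0.0098), np.float64(-0.0098)]
x 0.104 outer -0.0255 0.0238 inner -0.0151 -0.0146 mid -0.0149 gap 0.0005
x 0.108 outer -0.0258 0.0242 inner -0.0155 0.0138 mid -0.0008 gap 0.0293
x 0.112 outer -0.0257 0.0241 inner -0.0154 0.0138 mid -0.0008 gap 0.0291
x 0.116 outer -0.0256 0.024 inner -0.0153 0.0137 mid -0.0008 gap 0.029
x 0.12 outer -0.0259 0.0238 inner -0.0157 0.0136 mid -0.001 gap 0.0292
x 0.124 outer -0.0257 0.0236 inner -0.0155 0.0135 mid -0.001 gap 0.029
x 0.128 outer -0.026 0.024 inner -0.0154 0.0134 mid -0.001 gap 0.0289
x 0.132 outer -0.0259 0.0238 inner -0.0159 0.0139 mid -0.001 gap 0.0298
floor x 0.10283268933484331 tip 0.13170256311954456
mat ((542.237548828125, -411.8094482421875), (268.9497985839844, 83.4950942993164), 5.814277172088623)
```

```bash
python3 - <<'E'
from h import *
go([.5077,-.4155,.06],.101)
E
```

```text
at [ 0.5722 -0.0935  0.1631] rot [-3.139e+00  3.000e-03  6.240e-01] w 0.0157 t 45.73 j6 0.69
  shift [-0.2402  0.2239  0.1031]
  turn (tool z down => -dyaw) 2.997
```

Emit:
{"name": "carry_out", "arguments": {
  "steps": [
    [[-0.04, 0.037, 0], 0, 0.9],
    [[-0.08, 0.075, 0], 0.6, 0.9],
    [[-0.12, 0.112, 0], 1.2, 0.9],
    [[-0.16, 0.15, 0], 1.8, 0.9],
    [[-0.2, 0.186, 0], 2.4, 0.9],
    [[-0.24, 0.224, 0.02], 3, 0.9],
    [[-0.24, 0.224, 0.06], 3, 0.9],
    [[-0.24, 0.224, 0.1], 3, 0.9],
    [[-0.24, 0.224, 0.1], 3, 0.9],
    [[-0.24, 0.224, 0.1], 3, 0.9]
  ]
}}

```text
time: 46.98
tool_pos: [0.5099, -0.4159, 0.066]
ee_rot: [3.141, -0.0, 0.101]
wrist_force: [-0.2, 0.0, -0.7]
width: 0.016
finger_force: 29.9
```

```bash
python3 - <<'E'
from h import *
go([.5077,-.4155,.009],.101)
E
```

```text
at [ 0.5099 -0.4159  0.066 ] rot [ 3.141 -0.     0.101] w 0.016 t 46.98 j6 0.7
  shift [-0.0021 -0.0006  0.057 ]
  turn (tool z down => -dyaw) -0.001
```

Emit:
{"name": "carry_out", "arguments": {
  "steps": [
    [[0, 0, 0.02], 0, 0.9],
    [[0, 0, 0.035], 0, 0.9],
    [[0, 0, 0.045], 0, 0.9],
    [[0, 0, 0.051], 0, 0.9],
    [[0, 0, 0.055], 0, 0.9],
    [[0, 0, 0.057], 0, 0.9],
    [[0, 0, 0.057], 0, 0.9],
    [[0, 0, 0.057], 0, 0.9]
  ]
}}

```text
time: 47.98
tool_pos: [0.5097, -0.4161, 0.009]
ee_rot: [3.141, -0.001, 0.1]
wrist_force: [-0.2, -0.2, -1.6]
width: 0.0158
finger_force: 29.9
```

Emit:
{"name": "carry_out", "arguments": {
  "steps": [
    [[0, 0, 0.001], 0, 0.5],
    [[0, 0, 0.001], 0, 0.2],
    [[0, 0, 0.001], 0, 0],
    [[0, 0, 0.001], 0, 0],
    [[0, 0, -0.03], 0, 0],
    [[0, 0, -0.08], 0, 0],
    [[-0.02, 0, -0.14], 0, 0],
    [[-0.04, 0, -0.2], 0, 0],
    [[-0.04, 0, -0.23], 0, 0],
    [[-0.04, 0, -0.23], 0, 0]
  ]
}}

```text
time: 49.22
tool_pos: [0.4706, -0.4211, 0.2428]
ee_rot: [3.135, -0.005, 0.1]
wrist_force: [0.8, -0.3, -0.4]
width: 0.047
finger_force: 0.0
```

```bash
python3 - <<'E'
from h import *
go(); s=robot.snapshot("wrist"); np.savez("pics/w15.npz",**s); cv2.imwrite("pics/w15.png",s["image"][:,:,::-1]); wrench(s,(260,380,0,225),.009,.03,.019)
s=robot.snapshot("top"); np.savez("pics/top3.npz",**s); cv2.imwrite("pics/top3.png",s["image"][:,:,::-1])
nutangle(s); P=cloud(s)
for nm,x in (("near",(.447,-.015)),("mid",(.505,-.0168))):
    m=(np.abs(P[...,0]-x[0])<.02)&(np.abs(P[...,1]-x[1])<.09)&(P[...,2]>.044)&(P[...,2]<.06); print(nm,pca(P[m][:,:2]))
E
```

```text
at [ 0.4706 -0.4211  0.2428] rot [ 3.135 -0.005  0.1  ] w 0.047 t 49.23 j6 0.65
pix 2644 L 0.19776673652417137 W 0.049348531268849805 z [0.0159 0.0176 0.0197]
dir 6.66 tail [ 0.4464 -0.424 ] grip(tail+66) [ 0.512  -0.4164] grip(tip-135) [ 0.5088 -0.4168] handle width 0.0159
nut rect ((671.5299072265625, -21.902692794799805), (25.52045440673828, 25.293670654296875), 39.718666076660156) toprow 131
  edge 19.5 46.0
  edge 15.0 38.5
  edge 15.0 38.6
  edge 14.7 39.7
  edge 9.8 46.2
near (array([ 0.44804006, -0.01443856]), np.float64(1.5346393242777379), np.float64(0.1165131206454572), np.float64(0.0307497768818085))
mid (array([ 0.50663283, -0.01685149]), np.float64(1.5359346225057826), np.float64(0.11612925155185856), np.float64(0.031064929265035283))
```

View pics/top3.png

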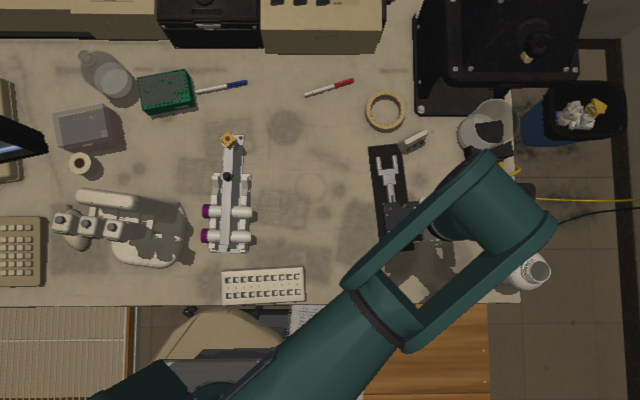

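The final view shows the wrench flat on its mat and the keeper closed over both tubes, which are centred in their grooves. The nut is at about 40°, fully tight. Handing in.

```bash
python3 -c "
from bench import robot
print(robot.close_job())"
```

```text
the job is handed in; nothing more can be done
None
```

I handed the job in: both tubes (only two were on the bench) lie centred in the near and middle grooves, the keeper is against its stop, the nut was run finger-tight then wrenched to its stop, and the wrench is flat on its mat; the hand-in returned no verdict.

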